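# Ready the came bender: crank on, pressure lever in its marked notch

## Task

Get the came bender on the sloping stand ready for bending: push the loose crank handle down onto the squared end of its drive shaft until it sits fully home on the shaft's shoulder, with the grip standing outward, and throw the pressure lever into the marked notch of its quadrant, the middle one that the pointer on the base plate points at. Leave the bowl, pliers, spool and glass panel where they are.

Things in the scene. Friction and masses are not known exactly. Their poses are not given: they have to be found in the camera images.
- crank: Loose steel crank, about 0.26 kg, lying flat on the bench, grip up. Origin: centre of the square bore at the underside; z up the bore, x along the arm. Hub: block 28 x 28 mm, 30 mm tall, sides parallel to x and y; through bore 15.2 x 15.2 mm, sides parallel too, mouth chamfered. Arm: flat bar 20 mm wide, 8 mm thick, flush with the underside, from the hub along +x to 98 mm from the bore.
- crank_grip (a point): Foot of the crank's wooden grip: 86 mm from the bore along the arm, 10 mm above the underside. The grip is 25 mm thick and stands 58 mm up from here, parallel to the bore.
- drive_shaft: Bender's drive shaft, square to the sloping plate: leans 28 deg from vertical to the bender's low side. Origin: centre of its shoulder's upper face (40 mm across) where the crank's underside must rest; z outward. From there a 14 x 14 mm square stands 26 mm, sides parallel to x and y, last 5 mm tapering to 10 x 10. Turns either way against 0.15 N m friction and stays. Bridge 8 mm lower.
- lever (a joint): Pressure lever's angle, rad. It swings over the sloping plate; the value grows as the grip is pulled down the slope. Starts near 0 (highest). Quadrant slots at 0.45, 0.70 (marked) and 0.95; stops at -0.08 and 1.10. Friction 0.12 N m holds it anywhere; a sprung plunger clicks into each slot, centring it from within about 0.03 rad; about 7 N at the grip takes it past a slot.
- lever_grip (a point): Middle of the lever's upright black grip, a round post 22 mm thick, 44 mm tall (22 mm above and below this point), parallel to the drive shaft, standing on the 8 mm thick lever bar, 115 mm from the lever's pivot axis. The axes here turn with the lever; z along the post, outward.
- lever_pivot (a point): Point on the lever's pivot axis, as high above the sloping plate as lever_grip; fixed to the bender. The pivot axis is parallel to the drive shaft's z; seen from outside, the lever turns clockwise as its value grows.
- marked_notch (a point): Top of the quadrant's middle slot, a gap 8 mm wide between steel blocks, 80 mm from the pivot axis and 40 mm nearer the plate than lever_grip. A triangular steel pointer lies on the base plate just outside it, tip towards it. The lever must lie over it.
- bender: Came bender on a plywood stand, fixed. Origin: on the bench under the middle of the sloping board; x level towards the high side, y left, z up. Board 220 mm along the slope, from y = 155 to -215 mm, top 100 mm high at the middle, sloping 28 deg. Left half: rolls, drive shaft, a strip of came between the rolls; right: lever over its quadrant. Within 110 mm of the shaft nothing tops its shoulder.
- bowl: Green-grey ceramic bowl, 96 mm across, 45 mm tall, origin under its centre. Bystander.
- pliers: Black-handled pliers lying flat, 160 mm long along x (jaws at +x), 16 mm tall, origin at the rivet. Bystander.
- spool: Aluminium solder spool standing upright, 60 mm across, 44 mm tall, origin under its centre. Bystander.
- hex_panel: Panel of seven leaded glass hexagons lying flat, about 120 mm across, 6 mm thick, origin under its centre. Bystander.
There are look-alikes about, which are no part of the job. Leave any pink or red look-alike of the crank alone.

How it is judged:
By the outcome, as a careful person would: the job done as asked, in the order asked, and still so for the second after the job is handed in, with the robot touching nothing.
It also fails if it takes over 64 s, if anything falls off the work surface, if the arm or the gripper's body presses on something with over 40 N, if the wrist force passes 120 N, or if a joint passes its speed limit or range.

## Robot

A 6-joint arm with a two-finger parallel gripper is mounted at the origin on the work surface. World frame = base frame: x ahead of the robot, y to its left, z up, the work surface at z = 0. Lengths are in m, angles in rad, forces in N, time in s.
With the tool pointing down it reaches from about 0.35 to 0.975 m from the base axis. Payload 4.9 kg.
Tool frame: the origin (TCP) lies midway between the tips of the shut fingers; the grasp point (between the pads) lies 19 mm behind it (ctrl.hold_point_z is the distance from the TCP to the grasp point, in m); z points along the fingers, y is the line along which they close (so a half turn about z gives the same grasp; the last joint's range is limited). The gripper opens to 85 mm and grips with 20 to 120 N. Pads are 22 mm wide; open, the fingers measure 114 mm over their backs; the gripper's body (76 mm by 85 mm) begins 54 mm behind the grasp point. The pads swing forward as they close: fully open they stand 13 mm farther back than shut.
Start: joints at [-1.462, 0.053, 1.613, -0, 1.476, -0.119], TCP at [0.141, -0.609, 0.231] pointing down, gripper open.
Joint ranges: [-3.01, 3.01], [-1.01, 2.22], [0.06, 2.58], [-1.02, 4.17], [0.09, 2.62], [-3.14, 3.14]. Speed limits (rad/s): [2.57, 2.57, 3.14, 3.14, 3.14, 3.14].

## Interface

Orientations are given as a rotation vector (axis times angle).
In Python, from station import status, viewer, finish_job, ctrl gives the robot as it stands.
- The arm moves only by the shell command python3 -m jog 'ROWS' [FORCE]. ROWS is JSON, a list of rows, each a list of 7 numbers: the turn, a rotation vector about the tool's x, y, z each as a share of 5 degrees, from -1 to 1, then the shift along the tool's x, y, z each as a share of 30 mm, from -1 to 1, then the opening, from -1 (shut) to 1 (fully open). A call has 1 to 5 rows; each row shifts and turns the commanded pose from where the row before left it, along the tool's axes as they then stand; what a row does not reach is not made up. A row lasts 1/8 s, in which the tool goes at most 62.5 mm and 10.7 degrees, less where a joint would pass 70% of its speed; a pose out of reach is approached as far as the arm can. A call with a number of a shift or a turn outside -1 to 1 is refused whole. A call with a gripper value outside its range is refused whole. The fingers move at their own pace and stop on an object; FORCE is the grip in N (left out, the last holds). Time passes only in rows, so rows that do not move let the fingers close. It gives the time, the measured TCP pose, the force, the opening and the grip force at its end, in the units of the state.
- status.get_obs(): the state, without advancing time (a new reading comes with each control period).
- viewer.get_image(name): name is "scene" or "top" or "wrist"; returns a dict with "img" (480x640x3 uint8, red, green, blue), "fovy" (degrees; the focal length in pixels is half the picture's height over the tangent of half this angle, whatever the lens; pixels are square), "cx", "cy" (the principal point, pixels), "rvec" (rotation vector, rad) and "tvec" (3), from world to camera coordinates, as OpenCV has them. Camera axes: x right, y down, z forward; pixel columns grow to the right and rows downward; lengths in m; the calibration is good to about 2 mm. The wrist camera is an equidistant fisheye: a pixel r from the principal point sees the ray r / f radians off the axis. A picture is of the moment at which its call begins. There is no depth.
- finish_job(): hands the job in; it is judged then, once.
The state is a dict: "t": time; "q": joint angles; "dq": joint speeds; "effort": joint torques, N m; "tool_pos": TCP position; "tool_rot": TCP orientation; "contact_force": force on the tool from outside, world axes, zero at the start; "wrist_torque": the same for the moment, N m; "opening": finger opening in m; "grip_force": force on a finger pad.
Only numpy, scipy, OpenCV 4.12 (cv2) and the standard library are available. Lean on these libraries where they do the work, as an engineer would, in place of code of your own. Each camera call takes 0.05 s, during which the arm holds its last target. There are 200 camera calls.

## Working session

There is one attempt and no reset: what is moved stays moved. The work goes in short steps, Python scripts to look and compute and a shell command to move; the robot and the scene stay as the last step left them, time stands still between calls to the robot, and variables do not carry over. Pictures are saved under pics/ and viewed, at most 10 in all, crops included, and the job is handed in when it is done.

```bash
mkdir -p pics; ls; cat > h.py <<'E'
import numpy as np, cv2
from scipy.spatial.transform import Rotation as R
from station import status, viewer, ctrl
def grab(n,f):
    d=viewer.get_image(n); cv2.imwrite(f'pics/{f}.png',d['img'][:,:,::-1])
    np.savez(f'pics/{f}.npz',**{k:np.array(v) for k,v in d.items()}); return d
def load(f): return dict(np.load(f'pics/{f}.npz'))
def ray(d,u,v,wrist=False):
    f=240/np.tan(np.radians(float(d['fovy']))/2); x=(u-d['cx'])/f; y=(v-d['cy'])/f
    if wrist:
        r=np.hypot(x,y)+1e-12; c=np.array([np.sin(r)*x/r,np.sin(r)*y/r,np.cos(r)])
    else: c=np.array([x,y,1.])
    M=R.from_rotvec(np.ravel(d['rvec'])).as_matrix(); t=np.ravel(d['tvec'])
    w=M.T@c; return -M.T@t, w/np.linalg.norm(w)
def onz(d,u,v,z,wrist=False):
    o,w=ray(d,u,v,wrist); return o+w*(z-o[2])/w[2]
def proj(d,P,wrist=False):
    f=240/np.tan(np.radians(float(d['fovy']))/2)
    M=R.from_rotvec(np.ravel(d['rvec'])).as_matrix(); c=np.atleast_2d(P)@M.T+np.ravel(d['tvec'])
    if wrist:
        h=np.hypot(c[:,0],c[:,1])+1e-12; r=np.arctan2(h,c[:,2]); s=c[:,:2]/h[:,None]*r[:,None]
    else: s=c[:,:2]/c[:,2:]
    return s*f+[float(d['cx']),float(d['cy'])]
E
python3 - <<'E'
from h import *
for n in ['scene','top','wrist']:
    d=grab(n,n+'0'); print(n,d['fovy'],d['cx'],d['cy'],ray(d,d['cx'],d['cy']))
print(ctrl.hold_point_z, status.get_obs())
a=[cv2.imread(f'pics/{n}0.png') for n in ['scene','top','wrist']]
E
```

```text
pics
scene 49.03099341379107 320.7979983051638 239.03113741391113 (array([1.67976239, 0.18369055, 0.85637755]), array([-0.83370429, -0.11869204, -0.53930452]))
top 57.658552478130225 310.9671470240558 241.2037237446437 (array([0.37191291, 0.02080503, 1.48768962]), array([ 0.14393305,  0.02133474, -0.98935742]))
wrist 65.70646984690485 321.6483768655987 245.140274869126 (array([ 0.21474061, -0.59133286,  0.37351877]), array([-0.29121531, -0.06611979, -0.95436985]))
0.0187 {'t': 0.15, 'q': array([-1.46199823e+00,  5.32378594e-02,  1.61399586e+00,  1.00787143e-06,
        1.47601155e+00, -1.18968464e-01]), 'dq': array([ 0.00017686, -0.001437  , -0.00379517, -0.00150765,  0.00023415,
        0.00141   ]), 'effort': array([ 1.62299880e-04, -3.94241989e+01, -3.70723093e+01, -1.03472275e-04,
        4.62030759e-03, -3.02260339e-06]), 'tool_pos': array([ 0.14109199, -0.60835608,  0.23031488]), 'tool_rot': array([-3.11960050e+00, -3.56814077e-01, -1.47688719e-05]), 'contact_force': array([ 0.00253822,  0.73042666, -0.23283282]), 'wrist_torque': array([0.0348592 , 0.01797318, 0.05930953]), 'grip_force': 0.0, 'opening': 0.0852984103991923}
```

View pics/top0.png

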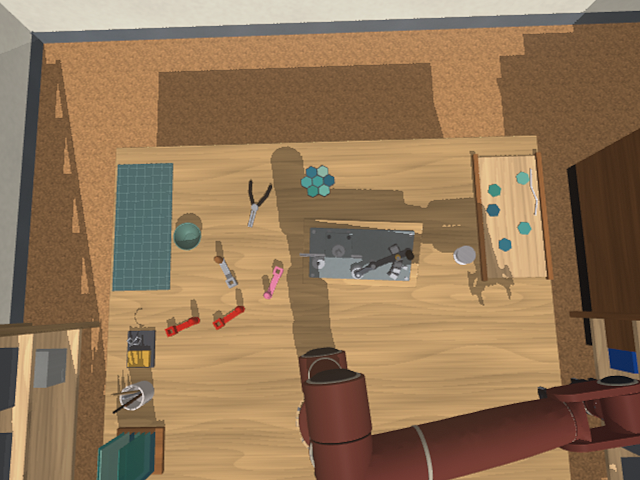

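View pics/scene0.png

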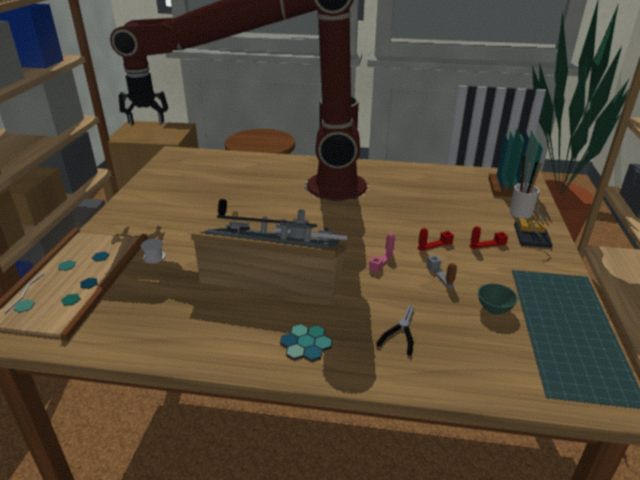

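Candidates for the crank in the top image are the steel one with a wooden grip at (228,273), the pink one at (273,282), and the red ones at (230,317) and (182,326). I choose the steel one at (228,273). The bender is around (362,255), with its slope facing the robot. Next is a close crop of both.

```bash
python3 - <<'E'
from h import *
d=load('top0')
im=cv2.imread('pics/top0.png')
a=cv2.resize(im[212:292,296:426],None,fx=5,fy=5,interpolation=cv2.INTER_CUBIC)
b=cv2.resize(im[245:295,205:255],None,fx=4,fy=4,interpolation=cv2.INTER_CUBIC)
s=cv2.imread('pics/scene0.png')
c=cv2.resize(s[190:250,190:360],None,fx=3.5,fy=3.5,interpolation=cv2.INTER_CUBIC)[:190]
o=np.zeros((600,800,3),np.uint8); o[:400,:650]=a; o[400:600,:200]=b; o[400:590,205:800]=c[:,:595]
cv2.imwrite('pics/c1.png',o)
for p in [(228,273),(305,281),(310,226),(413,232),(410,283)]: print(p,onz(d,*p,0.02))
E
```

```text
(228, 273) [0.48393451 0.33547286 0.02      ]
(305, 281) [0.4509071  0.07545436 0.02      ]
(310, 226) [0.63804152 0.05461199 0.02      ]
(413, 232) [ 0.60815819 -0.29440515  0.02      ]
(410, 283) [ 0.4361192  -0.27492191  0.02      ]
```

View pics/c1.png

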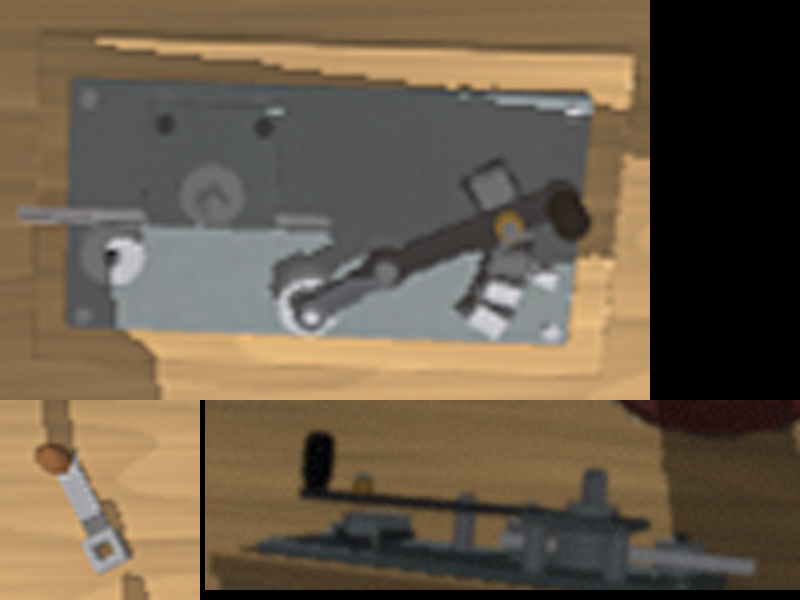

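The crop confirms the choice: a bare steel hub at top px (231,282) with a wooden grip at (219,259). The shaft is at about (338,251), and the lever runs from its pivot at (358,275) to its grip at (410,254). Next I move over the bender for a wrist view.

```bash
cat >> h.py <<'E'
def rel(p,Rt=None):
    """shift (30mm units, current tool axes), turn (5deg units, current tool axes)"""
    o=status.get_obs(); M=R.from_rotvec(o['tool_rot'])
    s=M.inv().apply(np.array(p)-o['tool_pos'])/.03
    t=(M.inv()*Rt).as_rotvec(degrees=True)/5 if Rt is not None else np.zeros(3)
    print('turn',t.round(2),'shift',s.round(2),'t',o['t'])
E
python3 -c "
from h import *
rel([0.47,-0.25,0.33]);rel([0.47,0.0,0.33],R.from_euler('xz',[180,0],degrees=True))"
```

```text
turn [0. 0. 0.] shift [13.38 -9.17 -3.31] t 0.15
turn [-0.02 -0.    2.61] shift [ 15.26 -17.28  -3.29] t 0.15
```

```bash
M='python3 -m jog'
for i in 1 2 3; do python3 -m jog '[[0,0,0,0.85,-0.96,-0.18,1],[0,0,0,0.85,-0.96,-0.18,1],[0,0,0,0.85,-0.96,-0.18,1],[0,0,0,0.85,-0.96,-0.18,1],[0,0,0,0.85,-0.96,-0.18,1]]' 60; done
python3 -m jog '[[0,0,0.85,0.85,-0.96,-0.18,1],[0,0,0.85,0.85,-0.96,-0.18,1],[0,0,0.9,0.85,-0.96,-0.18,1],[0,0,0,0,0,0,1]]'
python3 -c "
from h import *
d=grab('wrist','w1');print(status.get_obs()['tool_pos'],status.get_obs()['tool_rot'])"
```

```text
t: 0.78
tool_pos: [0.2332, -0.4384, 0.2581]
tool_rot: [-3.121, -0.357, 0.0]
contact_force: [-0.1, 0.0, -0.3]
opening: 0.0858
grip_force: 0.0
t: 1.4
tool_pos: [0.3248, -0.2694, 0.2852]
tool_rot: [-3.121, -0.357, 0.0]
contact_force: [0.3, -0.6, 0.5]
opening: 0.0854
grip_force: 0.0
t: 2.02
tool_pos: [0.4165, -0.1004, 0.3122]
tool_rot: [-3.121, -0.357, 0.0]
contact_force: [0.6, 0.1, -0.1]
opening: 0.0855
grip_force: 0.0
t: 2.52
tool_pos: [0.4791, -0.0031, 0.3284]
tool_rot: [-3.141, -0.007, 0.001]
contact_force: [0.3, -0.3, -0.3]
opening: 0.0853
grip_force: 0.0
[ 0.47855863 -0.00399584  0.32814579] [ 3.14146644e+00  5.31163220e-03 -1.57511374e-03]
```

View pics/w1.png

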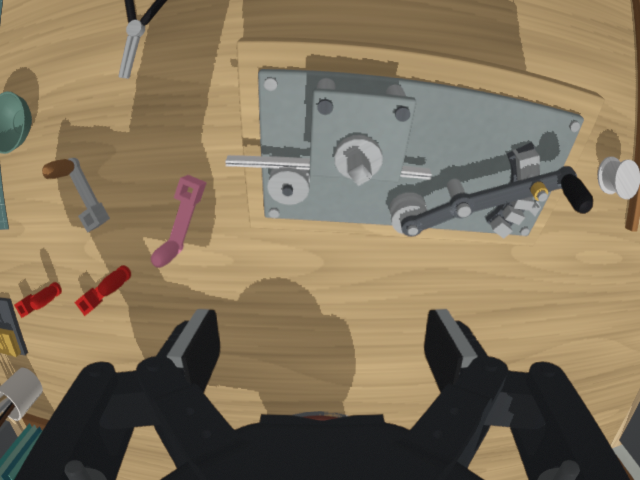

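The wrist view shows the board's corners at about (239,42), (603,97) and (250,222). The shaft's square end is at (358,168), the lever pivot at (411,228), the lever grip at (577,193) and the crank hub at (93,216). I zoom in for exact pixels.

```bash
python3 - <<'E'
from h import *
im=cv2.imread('pics/w1.png')
o=np.zeros((600,800,3),np.uint8)
o[:330]=cv2.resize(im[35:200,225:625],None,fx=2,fy=2,interpolation=cv2.INTER_CUBIC)[:330]
o[330:600,:400]=cv2.resize(im[125:215,295:429],(402,270),interpolation=cv2.INTER_CUBIC)[:,:400]
o[330:600,400:]=cv2.resize(im[150:240,35:168],(399,270),interpolation=cv2.INTER_CUBIC)[:,:399] if False else np.pad(cv2.resize(im[150:240,35:168],(399,270),interpolation=cv2.INTER_CUBIC),((0,0),(0,1),(0,0)))
cv2.imwrite('pics/c2.png',o)
E
```

```text
(no output)
```

View pics/c2.png

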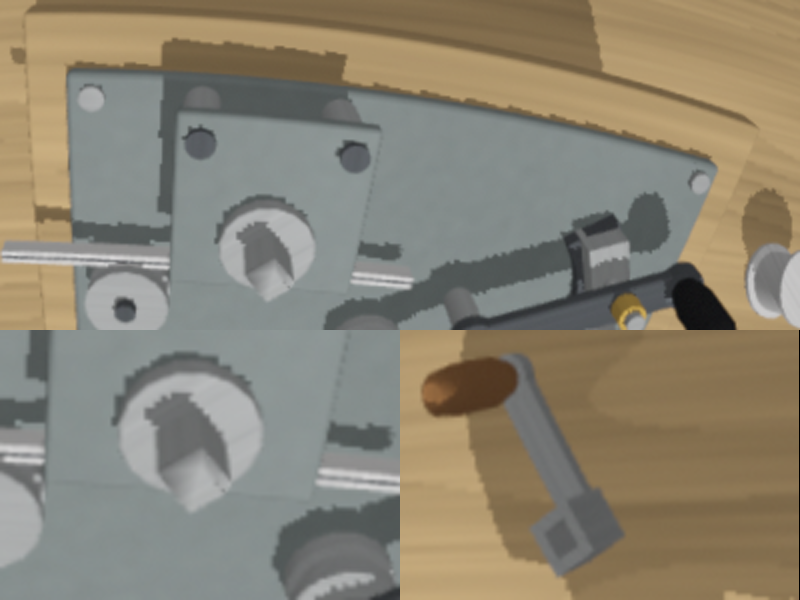

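```bash
cat > fit.py <<'E'
from h import *
from scipy.optimize import least_squares
w=load('w1');t=load('top0')
c2=lambda x,y:(35+(x-400)/3,150+(y-330)/3)
P=np.array([onz(w,*c2(*p),.03,True) for p in [(532,532),(570,503),(601,547),(561,575)]])
print('hub',P.mean(0),[round(np.linalg.norm(P[i]-P[i-1])*1e3,1) for i in range(4)])
print('bore',onz(w,*c2(562,540),.03,True),'griptop',onz(w,*c2(437,392),.068,True),'armend',onz(w,*c2(516,354),.008,True))
e=P[1]-P[2]+P[0]-P[3]; print('hub yaw',np.degrees(np.arctan2(e[1],e[0])))
c,s=np.cos(np.radians(28)),np.sin(np.radians(28))
def B(u,y,n=0): return np.array([u*c-n*s,y,.1+u*s+n*c])
def tow(q,p): return R.from_euler('z',q[2]).apply(p)+[q[0],q[1],0]
obs=[(w,True,(239,40),B(.11,.155)),(w,True,(602.5,98.5),B(.11,-.215)),(w,True,(250.5,223),B(-.11,.155))]
f=lambda q:np.concatenate([(proj(d,tow(q,p),k)[0]-uv) for d,k,uv,p in obs])
r=least_squares(f,[.53,-.05,0]); print('bender',r.x,f(r.x).round(1))
np.save('bender.npy',r.x)
E
python3 fit.py
python3 -c "
from h import *
rel([0.42,0.20,0.25])"
```

```text
hub [0.45212245 0.3218338  0.03      ] [np.float64(25.7), np.float64(29.1), np.float64(26.1), np.float64(29.7)]
bore [0.45187463 0.32404237 0.03      ] griptop [0.52991176 0.36032409 0.068     ] armend [0.54031379 0.35708041 0.008     ]
hub yaw 34.47651589375995
bender [ 0.53330398 -0.07865098 -0.06431325] [-1.5 -1.7  3.4 -0.1 -0.7  2.3]
turn [0. 0. 0.] shift [-1.93 -6.81  2.61] t 2.575
```

```bash
python3 -m jog '[[0,0,0,-0.25,-0.97,0.37,1],[0,0,0,-0.25,-0.97,0.37,1],[0,0,0,-0.25,-0.97,0.37,1],[0,0,0,-0.25,-0.97,0.37,1],[0,0,0,-0.25,-0.97,0.37,1]]'
python3 -m jog '[[0,0,0,-0.25,-0.97,0.37,1],[0,0,0,-0.25,-0.97,0.37,1],[0,0,0,0,0,0,1],[0,0,0,0,0,0,1]]'
python3 - <<'E'
from h import *
d=grab('wrist','w2');print(status.get_obs()['tool_pos'])
im=cv2.imread('pics/w2.png')
print(proj(d,[[.452,.323,.03],[.53,.36,.068],[.55,0,.17]],True))
o=np.zeros((600,800,3),np.uint8)
def crop(u,v,w,h,W,H):
    u=int(np.clip(u,w/2,640-w/2));v=int(np.clip(v,h/2,480-h/2)); x,y=u-w//2,v-h//2; print(x,y,W/w)
    return cv2.resize(im[y:y+h,x:x+w],(W,H),interpolation=cv2.INTER_CUBIC)
q=proj(d,[[.49,.335,.03],[.55,0.0,.17]],True)
o[:,:400]=crop(*q[0],133,200,400,600); o[:,400:]=crop(*q[1],133,200,400,600)
cv2.imwrite('pics/c3.png',o)
E
```

```text
t: 3.2
tool_pos: [0.4402, 0.1406, 0.2723]
tool_rot: [3.141, -0.0, -0.0]
contact_force: [-0.3, -0.5, 0.1]
opening: 0.0858
grip_force: 0.0
t: 3.7
tool_pos: [0.426, 0.198, 0.251]
tool_rot: [3.141, 0.0, 0.001]
contact_force: [-0.1, -0.0, -0.7]
opening: 0.0856
grip_force: 0.0
[0.42618292 0.19792511 0.25126103]
[[198.98627763 184.9383975 ]
 [146.51916453 110.640047  ]
 [596.2072849   88.03792113]]
120 48 3.007518796992481
507 0 3.007518796992481
```

View pics/c3.png

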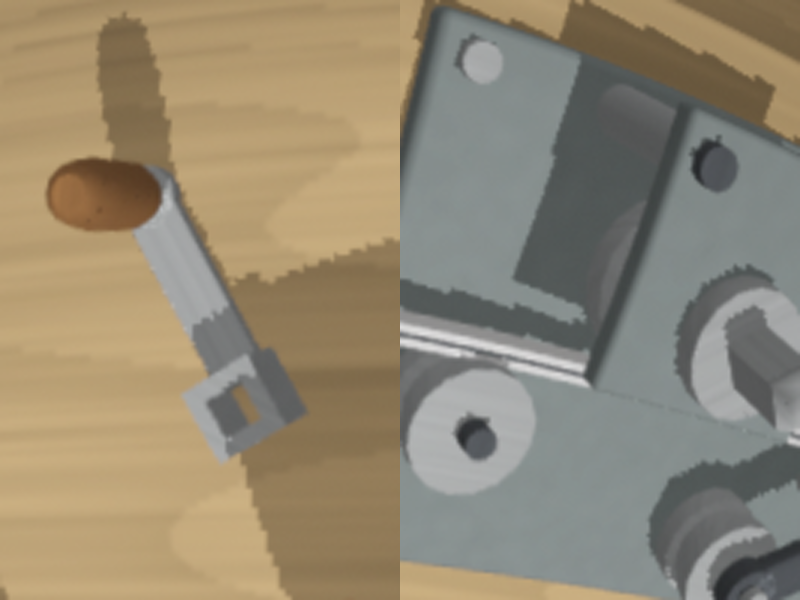

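```bash
python3 - <<'E'
from h import *
d=load('w2');k=3.0075
c=lambda x,y:(120+x/k,48+y/k)
P=np.array([onz(d,*c(*p),.03,True) for p in [(182,394),(243,361),(285,428),(223,463)]])
print('hub',P.mean(0),[round(np.linalg.norm(P[i]-P[i-1])*1e3,1) for i in range(4)])
for a,b in [(1,2),(0,3)]:
    e=P[a]-P[b];print(np.degrees(np.arctan2(e[1],e[0])))
e=P[0]-P[1];print(np.degrees(np.arctan2(e[1],e[0]))-90)
print('bore',onz(d,*c(233,409),.03,True),'griptop',onz(d,*c(69,196),.068,True))
for a,b in [((135,232),(201,350)),((175,188),(262,345))]:
    e=onz(d,*c(*a),.008,True)-onz(d,*c(*b),.008,True);print('arm',np.degrees(np.arctan2(e[1],e[0])))
w=load('w1')
o1,d1=ray(w,358.7,159.3,True)
o2,d2=ray(d,507+(752-400)/k,355/k,True)
A=np.stack([d1,-d2],1);s=np.linalg.lstsq(A,o2-o1,rcond=None)[0]
print('shoulder',o1+s[0]*d1,o2+s[1]*d2)
o2,d2=ray(load('top0'),338.4,251)
A=np.stack([d1,-d2],1);s=np.linalg.lstsq(A,o2-o1,rcond=None)[0]
print('shoulder',o1+s[0]*d1,o2+s[1]*d2)
E
```

```text
hub [0.45214928 0.32475567 0.03      ] [np.float64(28.0), np.float64(25.4), np.float64(27.1), np.float64(26.1)]
30.41598366077845
28.799985089019355
24.05976029126593
bore [0.45303743 0.32459693 0.03      ] griptop [0.528012   0.36391837 0.068     ]
arm 28.35066228473926
arm 28.03948601317158
shoulder [ 0.53304968 -0.03300226  0.16891021] [ 0.53275121 -0.03307012  0.16893841]
shoulder [ 0.53247566 -0.03379769  0.1609209 ] [ 0.53250231 -0.03388581  0.16092776]
```

```bash
python3 -c "
from h import *
Q=R.from_euler('z',27.7,degrees=True)*R.from_euler('x',180,degrees=True)
rel([0.4525,0.3246,0.006],Q)"
```

```text
turn [ 0.01 -0.01 -5.54] shift [ 0.87 -4.22  8.18] t 3.75
```

```bash
python3 -m jog '[[0,0,0,0.17,-0.84,0.9,1],[0,0,0,0.17,-0.84,0.9,1],[0,0,0,0.17,-0.84,0.9,1],[0,0,0,0.17,-0.85,0.9,1],[0,0,0,0.19,-0.85,0.9,1]]'
python3 -m jog '[[0,0,-0.92,0,0,0.2,1],[0,0,-0.92,0,0,0.2,1],[0,0,-0.92,0,0,0.2,1],[0,0,-0.92,0,0,0.2,1],[0,0,-0.92,0,0,0.2,1]]'
python3 -m jog '[[0,0,-0.94,0,0,0,1],[0,0,0,0,0,0,1],[0,0,0,0,0,0,1]]'
python3 - <<'E'
from h import *
Q=R.from_euler('z',27.7,degrees=True)*R.from_euler('x',180,degrees=True)
rel([0.4525,0.3246,0.006],Q)
d=grab('wrist','w3'); im=cv2.imread('pics/w3.png'); q=proj(d,[.4525,.3246,.03],True)[0]; print(q)
cv2.circle(im,tuple(int(round(v)) for v in q),2,(0,255,0),-1); cv2.imwrite('pics/c4.png',im)
E
```

```text
t: 4.38
tool_pos: [0.4531, 0.3254, 0.1157]
tool_rot: [-3.141, 0.001, -0.002]
contact_force: [0.2, -0.2, 1.1]
opening: 0.085
grip_force: 0.0
t: 5.0
tool_pos: [0.453, 0.3246, 0.0863]
tool_rot: [3.078, 0.629, 0.002]
contact_force: [0.4, -0.2, 0.8]
opening: 0.0854
grip_force: 0.0
t: 5.38
tool_pos: [0.4525, 0.3251, 0.0863]
tool_rot: [-3.051, -0.75, -0.001]
contact_force: [0.3, -0.9, 0.6]
opening: 0.0853
grip_force: 0.0
turn [ 0.   -0.01 -0.01] shift [-0.01  0.02  2.68] t 5.375
[322.94535452 267.41124438]
```

View pics/c4.png

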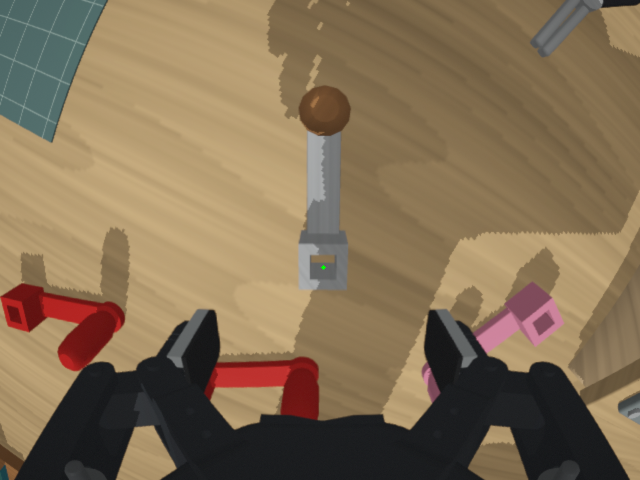

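```bash
python3 - <<'E'
from h import *
d=load('w3'); w=load('w1'); M=R.from_rotvec(status.get_obs()['tool_rot']); p=np.array([.4525,.3246,.006])
for n,D,u,v,z in [('redgriptop',w,127,270,.068),('redgriptop3',d,300,415,.068),('redarm end',d,312,365,.01),('redhub-end3',d,215,374,.01),('pinkgriptop w1',w,160,258,.068),('pinkgrip3',d,430,378,.04),('pinkgripfoot1',w,178,243,.012),('pinkhub',d,535,315,.03)]:
    x=onz(D,u,v,z,True); print(n,x.round(3),'tool',(M.inv().apply(x-p)*1e3).round(0))
E
```

```text
redgriptop [0.394 0.247 0.068] tool [-88.  41. -62.]
redgriptop3 [0.377 0.3   0.068] tool [-78. -13. -62.]
redarm end [0.376 0.293 0.01 ] tool [-83.  -8.  -4.]
redhub-end3 [0.331 0.353 0.01 ] tool [-94. -81.  -4.]
pinkgriptop w1 [0.411 0.196 0.068] tool [-97.  95. -62.]
pinkgrip3 [0.419 0.228 0.04 ] tool [-75.  70. -34.]
pinkgripfoot1 [0.413 0.192 0.012] tool [-97.  99.  -6.]
pinkhub [0.488 0.178 0.03 ] tool [-37. 146. -24.]
```

The hub at (323,267) lines up with the prediction and with the arm. The red grip at (300,390) and pink grip at (430,385) are clear of the fingers, so I descend and grasp.

```bash
python3 -m jog '[[0,0,0,0,0,0.9,1],[0,0,0,0,0,0.9,1],[0,0,0,0,0,0.88,1],[0,0,0,0,0,0,1]]' 
python3 -m jog '[[0,0,0,0,0,0,-1],[0,0,0,0,0,0,-1],[0,0,0,0,0,0,-1],[0,0,0,0,0,0,-1],[0,0,0,0,0,0,-1]]' 80
python3 -m jog '[[0,0,0,0,0,0,-1],[0,0,0,0,0,0,-1],[0,0,0,0,0,-0.5,-1],[0,0,0,0,0,-1,-1],[0,0,0,0,0,-1,-1]]' 80
python3 -m jog '[[0,0,0,0,0,-1,-1],[0,0,0,0,0,-1,-1],[0,0,0,0,0,-1,-1],[0,0,0,0,0,-1,-1],[0,0,0,0,0,-1,-1]]' 80
python3 - <<'E'
from h import *
q=np.load('bender.npy');print(q)
# tilted pose, hover with tool axis along shaft; x up-slope yaw from bender
Rb=R.from_euler('z',q[2])*R.from_euler('y',-28,degrees=True)
sh=np.array([.533,-.033,.169]); n=Rb.apply([0,0,1]);print('n',n)
Q=Rb*R.from_euler('z',45,degrees=True)*R.from_euler('x',180,degrees=True)
rel(sh+n*.1,Q)
E
```

```text
t: 5.92
tool_pos: [0.45, 0.3245, 0.0032]
tool_rot: [3.049, 0.752, -0.008]
contact_force: [-0.9, -0.4, 0.2]
opening: 0.0854
grip_force: 0.0
t: 6.55
tool_pos: [0.4528, 0.326, 0.0069]
tool_rot: [-3.05, -0.753, -0.004]
contact_force: [-1.1, -1.4, 6.4]
opening: 0.0269
grip_force: 79.5
t: 7.18
tool_pos: [0.4507, 0.3251, 0.0806]
tool_rot: [3.049, 0.753, -0.004]
contact_force: [0.2, 0.2, -3.6]
opening: 0.0266
grip_force: 78.7
t: 7.8
tool_pos: [0.4509, 0.3252, 0.2308]
tool_rot: [3.05, 0.753, -0.003]
contact_force: [0.8, -0.5, -3.7]
opening: 0.0266
grip_force: 78.7
[ 0.53330398 -0.07865098 -0.06431325]
n [-0.46850098  0.03017243  0.88294759]
turn [-3.48  4.43 -2.65] shift [-4.47 11.02 -0.88] t 7.8
```

```bash
cat > tgt.py <<'E'
from h import *
def pose(sh,az,n_off,dx=0,dy=0,q=np.load('bender.npy')):
    Rb=R.from_euler('z',q[2])*R.from_euler('y',-28,degrees=True)
    Q=Rb*R.from_euler('z',az,degrees=True)*R.from_euler('x',180,degrees=True)
    return np.array(sh)+Q.apply([dx,dy,-n_off]),Q
E
python3 - <<'E'
from tgt import *
w=load('w1'); sh=[.533,-.033,.167]
Rb=R.from_euler('z',np.load('bender.npy')[2])*R.from_euler('y',-28,degrees=True)
n=Rb.apply([0,0,1]); tip=np.array(sh)+.026*n
print('tip px',proj(w,tip,True),'shoulder px',proj(w,sh,True))
Q=[]
for x,y in [(190,448),(158,477),(193,510),(230,486)]:
    o,d=ray(w,295+x/3,125+(y-330)/3,True); s=((tip-o)@n)/(d@n); Q.append(Rb.inv().apply(o+s*d-tip)*1e3)
Q=np.array(Q);print(Q.round(1)); 
for i in range(4): e=Q[i]-Q[i-1];print(np.degrees(np.arctan2(e[1],e[0])).round(1),np.linalg.norm(e).round(1))
p,T=pose(sh,45,.12,-.02,-.10);print(p);rel(p,T)
E
```

```text
tip px [[360.03127348 177.22443017]] shoulder px [[358.46811689 159.18950885]]
[[11.5  2.7  0. ]
 [ 2.1  9.7  0. ]
 [-7.4 -0.4  0. ]
 [ 1.1 -8.8 -0. ]]
47.9 15.6
143.6 11.8
-133.1 13.8
-44.9 12.0
[0.40564978 0.03188735 0.23311773]
turn [-3.48  4.43 -2.65] shift [-5.89  7.95 -0.07] t 7.8
```

```bash
python3 - <<'E'
from tgt import *
sh=[.533,-.033,.167]
p,T=pose(sh,45,.12,-.02,.09);print(p);rel(p,T)
E
```

```text
[ 0.51539426 -0.10980904  0.29619137]
turn [-3.48  4.43 -2.65] shift [-4.85 13.83 -2.17] t 7.8
```

```bash
python3 -m jog '[[0,0,0,-0.33,0.93,-0.15,-1],[0,0,0,-0.33,0.93,-0.15,-1],[0,0,0,-0.33,0.93,-0.15,-1],[0,0,0,-0.33,0.93,-0.15,-1],[0,0,0,-0.33,0.93,-0.15,-1]]'
python3 -m jog '[[0,0,0,-0.33,0.93,-0.15,-1],[0,0,0,-0.33,0.93,-0.15,-1],[0,0,0,-0.33,0.93,-0.15,-1],[0,0,0,-0.33,0.93,-0.15,-1],[0,0,0,-0.33,0.93,-0.15,-1]]'
python3 -m jog '[[0,0,0,-0.33,0.93,-0.15,-1],[0,0,0,-0.33,0.93,-0.15,-1],[0,0,0,-0.33,0.93,-0.15,-1],[0,0,0,-0.33,0.93,-0.15,-1],[0,0,0,-0.23,0.81,-0.07,-1]]'
python3 -m jog '[[-0.7,0.885,-0.53,0,0,0,-1],[-0.7,0.885,-0.53,0,0,0,-1],[-0.7,0.885,-0.53,0,0,0,-1],[-0.7,0.885,-0.53,0,0,0,-1],[-0.7,0.89,-0.53,0,0,0,-1]]'
python3 -m jog '[[0,0,0,0,0,0,-1],[0,0,0,0,0,0,-1]]'
python3 - <<'E'
from tgt import *
p,T=pose([.533,-.033,.167],45,.12,-.02,.09);rel(p,T)
d=grab('wrist','w4')
E
```

```text
t: 8.43
tool_pos: [0.4721, 0.178, 0.2525]
tool_rot: [-3.05, -0.754, 0.002]
contact_force: [0.6, -0.2, -2.8]
opening: 0.0264
grip_force: 79.0
t: 9.05
tool_pos: [0.4933, 0.0317, 0.275]
tool_rot: [-3.049, -0.753, 0.002]
contact_force: [-0.7, -0.5, -3.0]
opening: 0.0266
grip_force: 79.0
t: 9.68
tool_pos: [0.5156, -0.1101, 0.2953]
tool_rot: [-3.049, -0.753, 0.002]
contact_force: [0.0, 0.6, -2.8]
opening: 0.0262
grip_force: 78.9
t: 10.3
tool_pos: [0.5153, -0.1088, 0.2947]
tool_rot: [2.681, 1.013, 0.656]
contact_force: [-0.2, -0.4, -3.7]
opening: 0.0264
grip_force: 79.4
t: 10.55
tool_pos: [0.516, -0.1093, 0.2955]
tool_rot: [2.684, 1.01, 0.653]
contact_force: [-0.3, -0.5, -2.6]
opening: 0.0264
grip_force: 79.4
turn [ 0.02 -0.   -0.01] shift [-0.02  0.01 -0.03] t 10.55
```

View pics/w4.png

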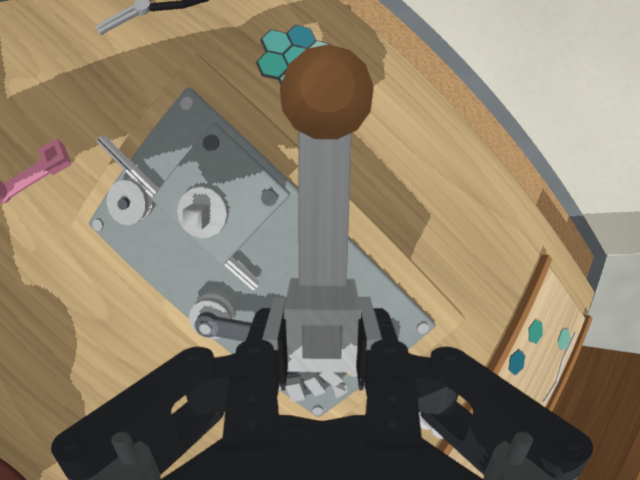

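The held crank's hub is at (322,335) with its arm along tool x. The shaft's shoulder is at (202,212) and its square sides run roughly with the picture. I zoom in on both.

```bash
python3 - <<'E'
from h import *
im=cv2.imread('pics/w4.png')
o=np.zeros((600,800,3),np.uint8)
o[:560,:480]=cv2.resize(im[175:245,172:232],(480,560),interpolation=cv2.INTER_CUBIC)
o[:330,480:]=cv2.resize(im[275:385,268:375],(320,330),interpolation=cv2.INTER_CUBIC)
cv2.imwrite('pics/c5.png',o)
E
```

```text
(no output)
```

View pics/c5.png

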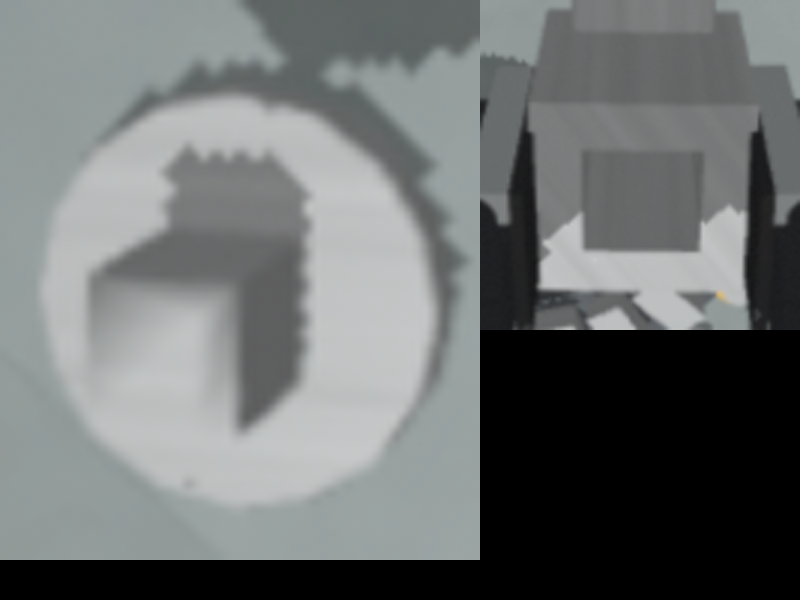

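```bash
python3 - <<'E'
from tgt import *
w=load('w1');d=load('w4')
T=R.from_rotvec(np.array([2.684,1.01,.653])); tp=np.array([.516,-.1093,.2955])
print('hubtop bore pred px',proj(d,tp+T.apply([0,0,-.0235]),True),'seen 322.2 341.7')
for a,b in [((582,150),(704,152)),((583,250),(700,250))]:
    pass
def tri(L):
    A=np.zeros((3,3));bb=np.zeros(3)
    for o,v in L:
        m=np.eye(3)-np.outer(v,v);A+=m;bb+=m@o
    x=np.linalg.solve(A,bb);return x,[np.linalg.norm((np.eye(3)-np.outer(v,v))@(x-o))*1e3 for o,v in L]
sh,e=tri([ray(w,358.7,159.3,True),ray(d,202.1,212.4,True)]);print('shoulder',sh,e)
Rb=R.from_euler('z',np.load('bender.npy')[2])*R.from_euler('y',-28,degrees=True);n=Rb.apply([0,0,1])
print('tool n',T.inv().apply(n))
def cor(pts,h):
    out=[]
    for x,y in pts:
        o,v=ray(d,172+x/8,175+y/8,True);pt=sh+h*n;s=((pt-o)@n)/(v@n);out.append(T.inv().apply(o+s*v-pt)*1e3)
    return np.array(out)
print('h21',cor([(88,280),(240,284),(239,432)],.021).round(1)[:,:2])
print('h0 ',cor([(305,236),(302,382)],.0).round(1)[:,:2])
E0=cor([(42,299),(440,299),(241,92),(241,506)],0);print(E0.round(1)[:,:2])
print('tip/21 center via h21 diag')
p,Q=pose(sh,45,.06);rel(p,Q)
E
```

```text
hubtop bore pred px [[322.19235551 342.12161667]] seen 322.2 341.7
shoulder [ 0.53309907 -0.03320748  0.16807813] [np.float64(0.1639404748988602), np.float64(0.1639404748988167)]
tool n [ 5.07941470e-04  1.20635496e-03 -9.99999143e-01]
h21 [[ 6.5 -6.8]
 [ 5.9  7.3]
 [-7.3  6.1]]
h0  [[ 5.9  7. ]
 [-8.   5.6]]
[[  0.4 -20.1]
 [ -0.3  19.6]
 [ 19.5   1.6]
 [-20.1  -1.6]]
tip/21 center via h21 diag
turn [ 0.02 -0.01 -0.01] shift [ 0.65 -2.99  1.94] t 10.6
```

```bash
python3 -m jog '[[0,0,0.25,0.22,-0.99,0,-1],[0,0,0.25,0.22,-0.99,0,-1],[0,0,0.25,0.22,-0.99,0,-1],[0,0,0,0,0,0.9,-1],[0,0,0,0,0,0.9,-1]]'
python3 -m jog '[[0,0,0,0,0,0.6,-1],[0,0,0,0,0,0,-1],[0,0,0,0,0,0,-1]]'
python3 - <<'E'
from tgt import *
sh=[.5331,-.0332,.1681]
p,Q=pose(sh,41.2,.042);rel(p,Q)
d=grab('wrist','w5'); im=cv2.imread('pics/w5.png')
cv2.imwrite('pics/c6.png',cv2.resize(im[200:400,222:422],(600,600),interpolation=cv2.INTER_CUBIC))
E
```

```text
t: 11.22
tool_pos: [0.506, -0.0298, 0.2261]
tool_rot: [2.724, 0.927, 0.668]
contact_force: [-0.0, 0.5, -3.1]
opening: 0.0268
grip_force: 79.9
t: 11.6
tool_pos: [0.5141, -0.031, 0.2108]
tool_rot: [2.725, 0.926, 0.668]
contact_force: [0.1, -0.1, -2.8]
opening: 0.0268
grip_force: 79.5
turn [ 0.03 -0.02  0.01] shift [-0.1  -0.05  0.15] t 11.6
```

View pics/c6.png

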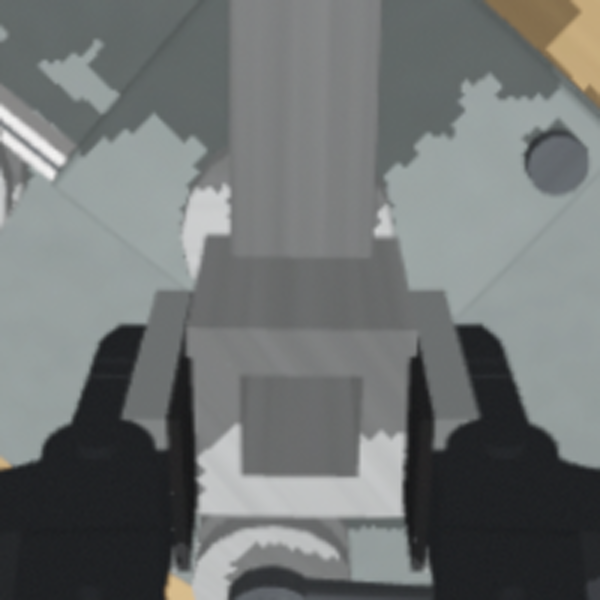

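The shoulder's rim, at x 183 to 392 in the crop, sits slightly left of the arm's centre at 305. That agrees with the measured residual, so I correct it and recheck.

```bash
python3 -m jog '[[0.03,-0.02,0,-0.1,-0.05,0,-1],[0,0,0,0,0,0,-1]]' >/dev/null
for i in 1 2 3; do python3 -m jog '[[0,0,0,0,0,0,-1]]' | sed -n 2p
python3 -c "
from tgt import *
p,Q=pose([.5331,-.0332,.1681],41.2,.042);rel(p,Q)"; done
```

```text
tool_pos: [0.5107, -0.0318, 0.2085]
turn [ 0.01 -0.    0.  ] shift [0.02 0.02 0.14] t 12.025
tool_pos: [0.5107, -0.0317, 0.2083]
turn [0. 0. 0.] shift [0.02 0.02 0.13] t 12.15
tool_pos: [0.5107, -0.0317, 0.2082]
turn [-0.  0.  0.] shift [0.03 0.02 0.13] t 12.275
```

```bash
python3 -m jog '[[0,0,0,0.02,0.02,0.25,-1],[0,0,0,0,0,0.25,-1],[0,0,0,0,0,0.1,-1],[0,0,0,0,0,0.1,-1],[0,0,0,0,0,0,-1]]' 
python3 -c "
from tgt import *
p,Q=pose([.5331,-.0332,.1681],41.2,.0065);rel(p,Q); o=status.get_obs(); M=R.from_rotvec(o['tool_rot']).inv();print(M.apply(o['contact_force']),M.apply(o['wrist_torque']))"
python3 -m jog '[[0,0,0,0,0,0.1,-1],[0,0,0,0,0,0.1,-1],[0,0,0,0,0,0,-1]]' 
python3 -c "
from tgt import *
p,Q=pose([.5331,-.0332,.1681],41.2,.0065);rel(p,Q); o=status.get_obs(); M=R.from_rotvec(o['tool_rot']).inv();print(M.apply(o['contact_force']),M.apply(o['wrist_torque']))"
```

```text
t: 12.9
tool_pos: [0.5212, -0.0324, 0.1896]
tool_rot: [2.728, 0.927, 0.663]
contact_force: [-0.3, -0.7, -2.5]
opening: 0.0265
grip_force: 79.7
turn [-0.01  0.01  0.01] shift [0.01 0.01 0.6 ] t 12.9
[-1.53222431 -0.42666272  2.10234566] [ 0.33647006 -0.42477433 -0.01736693]
t: 13.28
tool_pos: [0.524, -0.0326, 0.1844]
tool_rot: [2.728, 0.927, 0.663]
contact_force: [-0.2, 0.8, -3.6]
opening: 0.0264
grip_force: 79.7
turn [-0.    0.    0.01] shift [0.01 0.01 0.4 ] t 13.275
[-0.9141433  -1.78958411  3.08873575] [ 0.39464385 -0.4601235   0.03484839]
```

```bash
python3 -m jog '[[0,0,0,0,0,0.1,-1],[0,0,0,0,0,0.1,-1],[0,0,0,0,0,0.1,-1],[0,0,0,0,0,0,-1]]' 
python3 -c "
from tgt import *
p,Q=pose([.5331,-.0332,.1681],41.2,.0065);rel(p,Q); o=status.get_obs(); M=R.from_rotvec(o['tool_rot']).inv();print(M.apply(o['contact_force']),M.apply(o['wrist_torque']))"
python3 -m jog '[[0,0,0,0,0,0.08,-1],[0,0,0,0,0,0.04,-1],[0,0,0,0,0,0,-1]]' 
python3 -c "
from tgt import *
p,Q=pose([.5331,-.0332,.1681],41.2,.0065);rel(p,Q); o=status.get_obs(); M=R.from_rotvec(o['tool_rot']).inv();print(M.apply(o['contact_force']),M.apply(o['wrist_torque']))"
```

```text
t: 13.78
tool_pos: [0.5283, -0.0329, 0.1763]
tool_rot: [2.728, 0.927, 0.663]
contact_force: [-0.3, 0.4, -3.9]
opening: 0.0268
grip_force: 79.7
turn [-0.    0.01  0.01] shift [0.01 0.01 0.1 ] t 13.775
[-1.36522623 -1.68331913  3.28255719] [ 0.4173565  -0.40352359 -0.04231693]
t: 14.15
tool_pos: [0.5299, -0.033, 0.1733]
tool_rot: [2.728, 0.927, 0.664]
contact_force: [0.1, 1.2, -3.8]
opening: 0.0265
grip_force: 79.7
turn [-0.  0.  0.] shift [ 0.01  0.01 -0.01] t 14.15
[-0.56709649 -2.05329876  3.32615518] [ 0.51864627 -0.44128111 -0.01042686]
```

```bash
cat > chk.py <<'E'
from tgt import *
p,Q=pose([.5331,-.0332,.1681],41.2,.0065);rel(p,Q); o=status.get_obs(); M=R.from_rotvec(o['tool_rot']).inv();print(M.apply(o['contact_force']).round(1),M.apply(o['wrist_torque']).round(2))
E
python3 -m jog '[[0,0,0,0,0,0.05,-1],[0,0,0,0,0,0,-1]]' >/dev/null; python3 chk.py
python3 -m jog '[[0,0,0,0,0,0.05,-1],[0,0,0,0,0,0,-1]]' >/dev/null; python3 chk.py
```

```text
turn [-0.02  0.02  0.01] shift [ 0.01  0.01 -0.02] t 14.4
[ -6.4  -7.6 -12. ] [ 1.35 -1.13 -0.02]
turn [-0.03  0.04  0.02] shift [ 0.01  0.01 -0.02] t 14.65
[-12.9 -11.8 -28.4] [ 2.12 -2.07  0.02]
```

The crank bottomed out at the expected height: 28 N axial with no further advance. I release and retreat.

```bash
python3 -m jog '[[0,0,0,0,0,-0.03,-1],[0,0,0,0,0,0,-1]]'|tail -3; python3 chk.py
python3 -c "
from h import *
grab('wrist','r0')"
python3 -m jog '[[0,0,0,0,0,0,1],[0,0,0,0,0,0,1],[0,0,0,0,0,0,1],[0,0,0,0,0,0,1]]'
python3 chk.py
python3 - <<'E'
from h import *
d=grab('wrist','r1'); a=cv2.imread('pics/r0.png',0);b=cv2.imread('pics/r1.png',0)
x,y=300,200
for (x0,y0,x1,y1) in [(300,60,345,190),(300,255,345,330)]:
    t=a[y0:y1,x0:x1]; r=cv2.matchTemplate(b[y0-12:y1+12,x0-12:x1+12],t,cv2.TM_CCOEFF_NORMED);_,m,_,l=cv2.minMaxLoc(r);print(m,l[0]-12,l[1]-12)
w=load('w1');q=load('w4')
o1,d1=ray(w,411,229,True);o2,d2=ray(q,206.5,326.5,True)
s=np.linalg.lstsq(np.stack([d1,-d2],1),o2-o1,rcond=None)[0];print('pivotcap',o1+s[0]*d1,o2+s[1]*d2)
g=cv2.cvtColor(cv2.imread('pics/w1.png'),cv2.COLOR_BGR2GRAY)[165:215,550:600]
m=(g<30).astype(np.uint8); n,l,st,c=cv2.connectedComponentsWithStats(m);
for i in range(1,n):
    if st[i,4]>30: print(st[i],c[i]+[550,165])
for r in g[::3]: print(' '.join('%3d'%v for v in r[::3]))
E
```

```text
contact_force: [-19.6, 1.9, 11.1]
opening: 0.0265
grip_force: 82.3
turn [-0.02  0.02  0.01] shift [ 0.01  0.01 -0.02] t 14.9
[ -8.8  -8.5 -19. ] [ 1.63 -1.46  0.04]
t: 15.45
tool_pos: [0.5312, -0.0332, 0.172]
tool_rot: [2.727, 0.927, 0.664]
contact_force: [0.5, 0.1, 0.2]
opening: 0.0854
grip_force: 0.0
turn [ 0.01 -0.    0.  ] shift [-0.   -0.01 -0.07] t 15.45
[0.5 0.2 0.1] [ 0.11 -0.15 -0.04]
0.980034589767456 -8 -1
0.9618782997131348 -2 2
pivotcap [ 0.46139265 -0.09278607  0.11847212] [ 0.46264072 -0.09423044  0.1185098 ]
[ 11   9  31  37 625] [574.8528 190.7712]
136 135 136 137 133 143 154 168 167 164 164 165 166 167 167 166 144
135 134 134 110  50  49  50  62 164 165 165 163 162 162 160 161 118
129 102  63  52  48  49  50  52  83 163 164 164 164 164 164 164 123
 53  56  58  58  50  45  27  29  53 159 164 164 164 162 161 160 131
 81  87  83  53  41  17  18  21  19 100 160 160 160 159 158 158 132
 88  87  86  51  19  18  18  19  20  18  60 161 161 160 160 159 135
 89  88  85  59  19  16  17  20  20  19  21 107 164 162 162 160 148
 87  87  86  91  23  16  17  19  18  20  17  22 152 166 165 164 163
 85  91 120 148  82  16  17  17  18  19  21  20  34 161 162 163 165
138 160 162 164 144  18  18  18  18  19  19  20  22  72 157 157 158
162 163 162 160 159  56  17  18  18  20  20  19  21  21 122 154 153
164 165 166 163 162 160  22  18  19  18  21  21  22  24  57 153 154
163 161 163 165 165 165 118  17  17  20  21  24  32  31  49 157 157
169 169 164 166 166 164 164  59  17  20  25  43  36  33  62 160 160
166 167 170 170 170 169 169 161  20  22  36  38  33  32 114 160 160
157 157 160 161 164 164 164 165 125  26  33  32  32  69 165 165 159
159 148 148 148 148 147 148 148 148 144 100  80 133 148 148 149 150
```

```bash
python3 -m jog '[[0,0,0,0,0,-0.8,1],[0,0,0,0,0,-0.8,1],[0,0,0,0,0,0,-1],[0,0,0,0,0,0,-1],[0,0,0,0,0,0,-1]]' >/dev/null
python3 -m jog '[[0,0,0,0,0,0,-1],[0,0,0,0,0,0,-1],[0,0,0,0,0,0.4,-1],[0,0,0,0,0,0.25,-1],[0,0,0,0,0,0,-1]]'; python3 chk.py
for i in 1 2 3; do python3 -m jog '[[0,0,0,0,0,0.05,-1],[0,0,0,0,0,0,-1]]' >/dev/null; python3 chk.py; done
```

```text
t: 16.75
tool_pos: [0.5172, -0.032, 0.1952]
tool_rot: [2.73, 0.928, 0.661]
contact_force: [0.3, 0.6, 0.4]
opening: -0.0004
grip_force: 0.0
turn [-0.02  0.02  0.  ] shift [0.03 0.04 0.83] t 16.75
[ 0.7 -0.2 -0.2] [ 0.15 -0.19 -0.02]
turn [0.   0.   0.01] shift [0.   0.   0.83] t 17.0
[ 0.6 -1.1 -0.7] [ 0.09 -0.15  0.03]
turn [0.01 0.   0.01] shift [ 0.   -0.01  0.78] t 17.25
[-1.6  0.2 -1.4] [ 0.07 -0.27 -0.  ]
turn [0.01 0.03 0.02] shift [ 0.03 -0.02  0.75] t 17.5
[-6.2  0.  -7.9] [ 0.14 -1.18 -0.03]
```

```bash
for i in 1 2; do python3 -m jog '[[0,0,0,0,0,0.05,-1],[0,0,0,0,0,0,-1]]' >/dev/null; python3 chk.py; done
python3 -m jog '[[0,0,0,0,0,-0.8,-1],[0,0,0,0,0,-0.9,-1],[0,0,0,0,0,-0.9,-1],[0,0,0,0,0,-0.9,-1],[0,0,0,0,0,0,-1]]' >/dev/null
python3 - <<'E'
from tgt import *
from scipy.optimize import least_squares
Rb=R.from_euler('z',np.load('bender.npy')[2])*R.from_euler('y',-28,degrees=True);n=Rb.apply([0,0,1])
w=load('w1');t=load('top0')
cap=np.array([.462,-.0935,.1185])
b=Rb.inv().apply(cap-[.5333,-.0787,.1]);print('cap in slope frame',b)
# post silhouette: quad ring points, hull centroid
def hull(d,k,base):
    a=np.linspace(0,2*np.pi,24); P=[base+Rb.apply([.011*np.cos(x),.011*np.sin(x),h]) for x in a for h in (0,.044)]
    h=cv2.convexHull(proj(d,np.array(P),k).astype(np.float32))[:,0]; m=cv2.moments(h); return np.array([m['m10']/m['m00'],m['m01']/m['m00']]),h
g=cv2.imread('pics/w1.png',0)[165:220,540:610]; m=(g<45).astype(np.uint8); m=cv2.morphologyEx(m,cv2.MORPH_OPEN,np.ones((7,7)))
c=cv2.moments(m,True);W=np.array([540+c['m10']/c['m00'],165+c['m01']/c['m00']]);ys,xs=np.nonzero(m);print('blob',W,c['m00'],xs.min()+540,xs.max()+540,ys.min()+165,ys.max()+165)
for hb in (-.008,-.004,-.001,.003):
    f=lambda q:hull(w,True,cap+Rb.apply([.115*np.cos(q[0])*q[1],.115*np.sin(q[0])*q[1],hb]))[0]-W
    r=least_squares(f,[-1.3,1],diff_step=1e-3);q=r.x;B=cap+Rb.apply([.115*np.cos(q[0])*q[1],.115*np.sin(q[0])*q[1],hb]);H=hull(w,True,B)[1]
    print(hb,np.degrees(q[0]),q[1]*.115,H.min(0),H.max(0),'base',B,'top px',hull(t,False,B)[0])
E
```

```text
turn [0.   0.04 0.02] shift [ 0.02 -0.02  0.73] t 17.75
[ -9.5  -3.4 -19.3] [ 0.74 -1.91 -0.01]
turn [-0.01  0.05  0.03] shift [ 0.02 -0.03  0.73] t 18.0
[-14.6  -7.7 -31.6] [ 1.41 -2.66 -0.01]
cap in slope frame [-0.05329895 -0.01935178  0.0492921 ]
blob [576.30749014 192.85808147] 761.0 562 591 174 211
-0.008 -62.97402227019329 0.1733629226417342 [557.68335 170.1151 ] [595.1726  215.40735] base [ 0.52523337 -0.25232409  0.14841911] top px [410.69061606 254.8040616 ]
-0.004 -61.60907846530354 0.1710782016181499 [557.3905 169.7528] [595.47327 215.76224] base [ 0.52587639 -0.24842715  0.15315742] top px [409.6988927  254.44743356]
-0.001 -60.561519062587415 0.16942975155619566 [557.16473 169.4734 ] [595.70514 216.0358 ] base [ 0.52635892 -0.24550417  0.15671127] top px [408.94976818 254.17857243]
0.003 -59.13317854096096 0.1673217384347253 [556.85516 169.09018] [596.0232  216.41092] base [ 0.5270026  -0.24160649  0.16144991] top px [407.94473876 253.81784355]
```

```bash
python3 - <<'E'
from tgt import *
print(status.get_obs()['q'].round(2),status.get_obs()['t'])
Rb=R.from_euler('z',np.load('bender.npy')[2])*R.from_euler('y',-28,degrees=True)
piv=onz(load('w1'),463,209.5,.14,True);print('pivot approx',piv)
mid=np.array([.526,-.248,.154])+Rb.apply([0,0,.022]);print('mid',mid)
rel(*pose(mid,119,.12,0.0,0.0)); p,Q=pose(mid,119,.12)
E
```

```text
[-0.28 -0.73  2.18  0.11  1.2   0.62] 18.625
pivot approx [ 0.48710454 -0.13825123  0.14      ]
mid [ 0.51569298 -0.24733621  0.17342485]
turn [  0.07  -0.   -15.55] shift [-4.78  5.33  0.21] t 18.625
```

```bash
python3 -m jog '[[0,0,0,-0.8,0.89,0.03,1],[0,0,0,-0.8,0.89,0.03,1],[0,0,0,-0.8,0.89,0.03,1],[0,0,0,-0.8,0.89,0.03,1],[0,0,0,-0.8,0.89,0.03,1]]'>/dev/null
python3 -m jog '[[0,0,0,-0.78,0.88,0.03,1],[0,0,-1,0,0,0,1],[0,0,-1,0,0,0,1],[0,0,-1,0,0,0,1],[0,0,-1,0,0,0,1]]'>/dev/null
python3 -m jog '[[0,0,-1,0,0,0,1],[0,0,-1,0,0,0,1],[0,0,-1,0,0,0,1],[0,0,-1,0,0,0,1],[0,0,-1,0,0,0,1]]'>/dev/null
python3 -m jog '[[0,0,-1,0,0,0,1],[0,0,-1,0,0,0,1],[0,0,-1,0,0,0,1],[0,0,-1,0,0,0,1],[0,0,-1,0,0,0,1]]'>/dev/null
python3 -m jog '[[0,0,-1,0,0,0,1],[0,0,-0.55,0,0,0,1],[0,0,0,0,0,0,1],[0,0,0,0,0,0,1]]'
python3 - <<'E'
from tgt import *
mid=np.array([.51569,-.24734,.17342]);rel(*pose(mid,119,.12))
d=grab('wrist','w6');g=cv2.imread('pics/w6.png',0)
print('pred mid px',proj(d,[mid,[.487,-.138,.14],[.4625,-.0935,.1185]],True).round(1))
m=(g<45).astype(np.uint8); m=cv2.morphologyEx(m,cv2.MORPH_OPEN,np.ones((5,5)));n,l,st,c=cv2.connectedComponentsWithStats(m)
for i in range(1,n):
    if st[i,4]>100: print(st[i],c[i].round(1))
for r in g[180:330:6,240:400:6]: print(' '.join('%3d'%v for v in r))
E
```

```text
t: 21.62
tool_pos: [0.4584, -0.2435, 0.2759]
tool_rot: [1.444, 2.277, 0.323]
contact_force: [0.4, -0.3, -0.4]
opening: 0.0857
grip_force: 0.0
turn [-0.01 -0.02 -0.02] shift [-0.05  0.07 -0.08] t 21.625
pred mid px [[325.1 240.1]
 [339.9  80.3]
 [326.9  13.5]]
[312 221  31  39 999] [327.1 240.3]
[   15   310   613   170 48519] [320.6 423.8]
136 135 136 136 162  87 177 176 166  84 104 170 170  83 112 167  85  66 108 167 102 129 132 133 132 133 133
138 135 139 175 146 113 134 114  85  88 109 170 170  86 157 164 132  66 113 165  93 132 133 133 134 133 134
137 136 168 176  98 138 136 136 134  88 117 168 168  88 169 166 153  81 169 168  65 133 114  92  95  88 109
135 134 136 144 136 135 136 135 135 132 133 134 121  85 140 166 109  78 138 146  81  88  84  87  84  85  84
151 139 134 133 135 137 135 134 134 135 134 134 133  85  84  86  84  77  83  84  84  84  85  84  84  86  85
157 165 158 136 134 137 135 134 133 135 135 133 133  49  51  53  52  81  84  83  84  84  85  85  84  85  86
164 163 155 161 157 128 134 133 134 134 133 134 133  50  50  51  52  83  83  84  84  83  84  84  85  87  84
16
[... 1241 characters left out ...]
 147 140 132 130 135 138 148 166 155 154 136 134 143
144 141 132 141 133 129 135 134 140 144 137 152 148 148 145 137 132 133 143 134 130 134 148 137 135 139 137
103  96 138 137 134 131 133 146 144 139 148 151 147 148 139 132 131 136 139 136 135 129 137 135 132 141 146
 96  91  96 124 128 135 137 139 143 148 151 147 146 144 138 134 134 140 134 134 132 137 135 135 141 139 142
 95  98  93  92 135 131 146 142 144 148 149 146 146 139 132 130 139 137 135 134 126 137 135 137 137 144 135
 95  97  99 119 135 142 140 143 149 151 145 147 144 136 136 136 138 137 134 130 137 136 132 142 141 138 144
 97  93  95 139 133 146 142 149 148 146 144 145 139 133 132 136 136 131 135 129 137 136 139 135 143 145 147
```

```bash
python3 - <<'E'
from tgt import *
Rb=R.from_euler('z',np.load('bender.npy')[2])*R.from_euler('y',-28,degrees=True);n=Rb.apply([0,0,1])
p,Q=pose([0,0,0],119,0)
d=load('w6')
mid=np.array([.51569,-.24734,.17342])+Q.apply([0,.0012,0])
for k in (.022,.019):
    o,v=ray(load('w1'),463,209.5,True);s=((mid-k*n-o)@n)/(v@n);pv=o+s*v+k*n
    e=Rb.inv().apply(mid-pv);print('pivot',pv,'r',np.linalg.norm(e),'lever az',np.degrees(np.arctan2(e[1],e[0])))
o,v=ray(load('w1'),411,229,True);s=((mid-.02*n-o)@n)/(v@n);e=Rb.inv().apply(mid-(o+s*v+.02*n));print('via cap az',np.degrees(np.arctan2(e[1],e[0])),np.linalg.norm(e))
# bar edges in w6 at rows
g=cv2.imread('pics/w6.png',0)
for y in (150,160,170,206,212): print(y,g[y,300:356:3])
rel(*pose(mid,119,-.012)); print(mid)
E
```

```text
pivot [ 0.47445541 -0.14227151  0.14795007] r 0.11569269907977722 lever az -61.44470068921893
pivot [ 0.47662667 -0.14083057  0.14905292] r 0.11598963862916307 lever az -62.836576362418384
via cap az -60.43019167806599 0.17200524940987727
150 [136 135 134 133 134 135 109  86  86  86  85  87  83  85  84  75  82  81
  82]
160 [ 83  86  78  66  84 130  81  87  86  86  86  85  83  85  78  79  84  83
  84]
170 [ 90 163 150 151 135 134  81  86  86  85  85  86  83  85  71  76  70  70
  78]
206 [135 135 134 134 133 106  67  68  75  78  80  60  76  64  78  83  84  84
  83]
212 [134 133 133 134 133  99  50  50  51  51  52  51  51  49  82  83  83  84
  83]
turn [-0.01 -0.01 -0.02] shift [-0.05  0.11  4.32] t 21.675
[ 0.51665217 -0.24681899  0.17391273]
```

```bash
python3 -m jog '[[0,0,0,-0.01,0.02,0.88,1],[0,0,0,-0.01,0.03,0.86,1],[0,0,0,-0.01,0.02,0.86,1],[0,0,0,-0.01,0.02,0.86,1],[0,0,0,-0.01,0.02,0.86,1]]'|sed -n '2p;4p'
cat > lv.py <<'E'
from tgt import *
o=status.get_obs(); M=R.from_rotvec(o['tool_rot'])
Rb=R.from_euler('z',np.load('bender.npy')[2])*R.from_euler('y',-28,degrees=True)
pv=np.array([.4755,-.1416,.1485]); e=Rb.inv().apply(o['tool_pos']-pv); x=Rb.inv().apply(M.apply([1,0,0]))
az=np.arctan2(e[1],e[0]); tz=np.arctan2(-x[1],-x[0])
print('t%.2f az %.3f toolaz %.3f r %.4f n %.4f'%(o['t'],az,tz,np.hypot(*e[:2]),e[2]),'F',M.inv().apply(o['contact_force']).round(1),'op',o['opening'].round(4))
E
python3 -m jog '[[0,0,0,0,0,0,1]]' >/dev/null; python3 lv.py
python3 -m jog '[[0,0,0,0,0,0,-1],[0,0,0,0,0,0,-1],[0,0,0,0,0,0,-1],[0,0,0,0,0,0,-1],[0,0,0,0,0,0,-1]]' 30 >/dev/null; python3 lv.py
```

```text
tool_pos: [0.5228, -0.2474, 0.1634]
contact_force: [-0.3, -0.4, 0.2]Traceback (most recent call last):
  File "lv.py", line 6, in <module>
    print('t%.2f az %.3f toolaz %.3f r %.4f n %.4f'%(o['t'],az,tz,np.hypot(*e[:2]),e[2]),'F',M.inv().apply(o['contact_force']).round(1),'op',o['opening'].round(4))
                                                                                                                                             ^^^^^^^^^^^^^^^^^^
AttributeError: 'float' object has no attribute 'round'
Traceback (most recent call last):
  File "lv.py", line 6, in <module>
    print('t%.2f az %.3f toolaz %.3f r %.4f n %.4f'%(o['t'],az,tz,np.hypot(*e[:2]),e[2]),'F',M.inv().apply(o['contact_force']).round(1),'op',o['opening'].round(4))
                                                                                                                                             ^^^^^^^^^^^^^^^^^^
AttributeError: 'float' object has no attribute 'round'
```

```bash
sed -i "s/o\['opening'\].round(4)/o['opening'],o['grip_force']/" lv.py; python3 lv.py
for i in 1 2; do python3 -m jog '[[0,0,1,0.015,-0.334,0,-1],[0,0,1,0.015,-0.334,0,-1]]' 30 >/dev/null; python3 lv.py; done
```

```text
t23.05 az -1.078 toolaz -1.065 r 0.1168 n -0.0104 F [ 1.7 -2.3 -7.3] op 0.020913507435689704 29.710854291915894
t23.30 az -1.249 toolaz -1.241 r 0.1161 n -0.0104 F [  5.9   0.7 -10.3] op 0.02113174469350109 31.21318280696869
t23.55 az -1.423 toolaz -1.416 r 0.1154 n -0.0105 F [ 10.9  -0.8 -13.4] op 0.02127185008640698 31.41672134399414
```

```bash
python3 -m jog '[[0,0,0,0.035,0,-0.04,-1],[0,0,0,0,0,0,-1]]' >/dev/null; python3 lv.py
for i in 1 2 3 4 5 6 7 8 9 10; do python3 -m jog '[[0,0,0.25,0.004,-0.084,0,-1]]' >/dev/null; python3 lv.py; done
```

```text
t23.80 az -1.431 toolaz -1.414 r 0.1153 n -0.0104 F [ 2.4 -1.3 -1.4] op 0.021175023556807327 30.32141000032425
t23.93 az -1.449 toolaz -1.437 r 0.1152 n -0.0103 F [1.4 0.1 0.4] op 0.020867646429091412 30.188754200935364
t24.05 az -1.472 toolaz -1.459 r 0.1151 n -0.0103 F [ 3.  -0.9  1. ] op 0.021027032991214854 30.174787044525146
t24.18 az -1.495 toolaz -1.481 r 0.1150 n -0.0103 F [ 3.4 -0.4  2.8] op 0.021090182209229726 30.16247570514679
t24.30 az -1.517 toolaz -1.503 r 0.1150 n -0.0103 F [ 3.7 -0.1  1.3] op 0.02104274996201738 30.148431658744812
t24.43 az -1.539 toolaz -1.525 r 0.1149 n -0.0103 F [3.9 0.3 2. ] op 0.02096392770658015 30.101816654205322
t24.55 az -1.561 toolaz -1.547 r 0.1148 n -0.0103 F [5.1 0.1 2.1] op 0.02098664361461272 30.040421783924103
t24.68 az -1.583 toolaz -1.568 r 0.1147 n -0.0103 F [ 6.  -0.1  2.3] op 0.021355375727947715 29.972406327724457
t24.80 az -1.605 toolaz -1.590 r 0.1147 n -0.0103 F [5.3 0.2 3.1] op 0.02083300489216519 29.93065059185028
t24.93 az -1.627 toolaz -1.612 r 0.1145 n -0.0103 F [6.4 0.1 2.5] op 0.020967480803367224 29.919245839118958
t25.05 az -1.649 toolaz -1.634 r 0.1145 n -0.0103 F [ 5.8 -0.8  3.2] op 0.02116817616070907 29.91555690765381
```

```bash
python3 - <<'E'
from tgt import *
Rb=R.from_euler('z',np.load('bender.npy')[2])*R.from_euler('y',-28,degrees=True);n=Rb.apply([0,0,1])
pv=np.array([.4755,-.1416,.1485]);t=load('top0')
def az(d,u,v,k,w):
    o,r=ray(d,u,v,w);s=((pv-k*n-o)@n)/(r@n);e=Rb.inv().apply(o+s*r-pv);return np.arctan2(e[1],e[0]).round(3),np.hypot(*e[:2]).round(4)
for c in [(490,185),(510,258),(507,276),(503,292),(497,306),(490,320)]: print(c,az(t,296+c[0]/5,212+c[1]/5,.04,False))
# polar resample of quadrant ring from each image, r=.075-.085
for f in ('w1','w6','top0'):
    d=load(f);wr=f!='top0';g=cv2.imread(f'pics/{f}.png',0)
    A=np.arange(-.9,-2.35,-.02)
    print(f)
    for r in (.08,):
        P=np.array([pv+Rb.apply([r*np.cos(a),r*np.sin(a),-.04]) for a in A]);q=proj(d,P,wr)
        v=cv2.remap(g,q[:,0].astype(np.float32)[None],q[:,1].astype(np.float32)[None],cv2.INTER_LINEAR)[0]
        print(' '.join(f'{-a:.2f}:{x}' for a,x in zip(A,v)))
E
```

```text
(490, 185) (np.float64(-0.859), np.float64(0.0815))
(510, 258) (np.float64(-1.509), np.float64(0.0787))
(507, 276) (np.float64(-1.666), np.float64(0.0782))
(503, 292) (np.float64(-1.808), np.float64(0.0785))
(497, 306) (np.float64(-1.938), np.float64(0.0787))
(490, 320) (np.float64(-2.07), np.float64(0.0797))
w1
0.90:124 0.92:110 0.94:109 0.96:108 0.98:108 1.00:108 1.02:107 1.04:107 1.06:108 1.08:107 1.10:79 1.12:55 1.14:54 1.16:62 1.18:77 1.20:85 1.22:86 1.24:84 1.26:76 1.28:67 1.30:80 1.32:86 1.34:87 1.36:87 1.38:86 1.40:86 1.42:90 1.44:98 1.46:106 1.48:126 1.50:163 1.52:173 1.54:174 1.56:174 1.58:174 1.60:173 1.62:171 1.64:138 1.66:106 1.68:107 1.70:108 1.72:109 1.74:137 1.76:170 1.78:174 1.80:174 1.82:174 1.84:174 1.86:174 1.88:165 1.90:119 1.92:85 1.94:88 1.96:102 1.98:111 2.00:156 2.02:173 2.04:174 2.06:174 2.08:174 2.10:174 2.12:174 2.14:175 2.16:174 2.18:171 2.20:167 2.22:167 2.24:168 2.26:168 2.28:168 2.30:169 2.32:171 2.34:173
w6
0.90:108 0.92:93 0.94:52 0.96:80 0.98:154 1.00:163 1.02:144 1.04:145 1.06:153 1.08:149 1.10:156 1.12:171 1.14:161 1.16:97 1.18:88 1.20:148 1.22:16
[... 436 characters left out ...]
137 2.24:137 2.26:137 2.28:137 2.30:137 2.32:136 2.34:130
top0
0.90:110 0.92:110 0.94:111 0.96:110 0.98:107 1.00:101 1.02:84 1.04:63 1.06:65 1.08:73 1.10:84 1.12:95 1.14:104 1.16:107 1.18:110 1.20:109 1.22:108 1.24:108 1.26:109 1.28:111 1.30:112 1.32:111 1.34:103 1.36:94 1.38:79 1.40:66 1.42:77 1.44:87 1.46:95 1.48:102 1.50:107 1.52:111 1.54:112 1.56:112 1.58:111 1.60:110 1.62:106 1.64:96 1.66:86 1.68:80 1.70:83 1.72:116 1.74:151 1.76:181 1.78:204 1.80:209 1.82:207 1.84:202 1.86:192 1.88:173 1.90:133 1.92:92 1.94:83 1.96:87 1.98:112 2.00:151 2.02:188 2.04:200 2.06:203 2.08:202 2.10:201 2.12:200 2.14:195 2.16:185 2.18:168 2.20:151 2.22:140 2.24:141 2.26:148 2.28:154 2.30:161 2.32:169 2.34:177
```

```bash
python3 -m jog '[[0,0,0,0.02,0,-0.01,-1],[0,0,0,0,0,0,-1]]' >/dev/null; python3 lv.py
for i in 1 2 3 4; do python3 -m jog '[[0,0,0.125,0.002,-0.042,0,-1],[0,0,0,0,0,0,-1]]' >/dev/null; python3 lv.py; done
```

```text
t25.30 az -1.651 toolaz -1.633 r 0.1144 n -0.0103 F [ 2.2 -0.4  7.8] op 0.021020300031743034 29.715208411216736
t25.55 az -1.662 toolaz -1.644 r 0.1144 n -0.0102 F [ 1.5 -1.3 10.1] op 0.02106950420952095 29.711840450763702
t25.80 az -1.673 toolaz -1.654 r 0.1143 n -0.0102 F [ 0.7 -1.1 12.7] op 0.02113745205098236 29.931755661964417
t26.05 az -1.683 toolaz -1.665 r 0.1143 n -0.0102 F [ 0.1 -1.9 12.5] op 0.02076690128014888 30.080178380012512
t26.30 az -1.694 toolaz -1.676 r 0.1143 n -0.0102 F [ 0.  -1.6 12.5] op 0.020868035538454458 30.110245048999786
```

```bash
python3 -m jog '[[0,0,0,0,0,0.04,-1],[0,0,0,0,0,0,-1]]' >/dev/null; python3 lv.py
for i in 1 2 3 4 5; do python3 -m jog '[[0,0,0.125,0.002,-0.042,0,-1],[0,0,0,0,0,0,-1]]' >/dev/null; python3 lv.py; done
```

```text
t26.55 az -1.685 toolaz -1.675 r 0.1143 n -0.0103 F [ 3.4 -4.4  1.3] op 0.021172650424880462 31.21131330728531
t26.80 az -1.695 toolaz -1.686 r 0.1143 n -0.0104 F [ 4.3 -2.9 -1.2] op 0.021314742041881714 31.414617598056793
t27.05 az -1.706 toolaz -1.698 r 0.1143 n -0.0104 F [ 3.6 -3.4 -2.6] op 0.02107011402088577 31.56487137079239
t27.30 az -1.716 toolaz -1.709 r 0.1143 n -0.0103 F [ 4.8 -3.  -1.7] op 0.02112317155173046 31.568066775798798
t27.55 az -1.728 toolaz -1.720 r 0.1142 n -0.0104 F [ 4.8 -3.5 -2. ] op 0.021254078422325903 31.567663550376892
t27.80 az -1.739 toolaz -1.730 r 0.1142 n -0.0103 F [ 4.1 -4.3 -2.1] op 0.021223640681882504 31.566315293312073
```

```bash
python3 -m jog '[[0,0,0,0,0,0,1],[0,0,0,0,0,0,1],[0,0,0,0,0,0,1],[0,0,0,0,0,-0.9,1],[0,0,0,0,0,-0.9,1]]'  >/dev/null
python3 -m jog '[[0,0,0,0,0,-0.9,1],[0,0,0,0,0,-0.9,1],[0,0,0,0,0,-0.9,1],[0,0,0,0,0,0,1],[0,0,0,0,0,0,1]]'|sed -n 2,4p
cat > look.py <<'E'
import sys
from tgt import *
Rb=R.from_euler('z',np.load('bender.npy')[2])*R.from_euler('y',-28,degrees=True)
pv=np.array([.4755,-.1416,.1485])+Rb.apply([.004,.0002,0])
f=sys.argv[1]; d=grab('wrist',f) if len(sys.argv)<3 else load(f); g=cv2.imread(f'pics/{f}.png',0)
m=(g<45).astype(np.uint8); m=cv2.morphologyEx(m,cv2.MORPH_OPEN,np.ones((5,5)));nn,l,st,c=cv2.connectedComponentsWithStats(m)
W=[c[i] for i in range(1,nn) if 300<st[i,4]<3000];print([x.round(1) for x in W])
a=np.linspace(0,2*np.pi,24)
def cen(q):
    P=[pv+Rb.apply([.115*np.cos(q)+.011*np.cos(x),.115*np.sin(q)+.011*np.sin(x),h]) for x in a for h in (-.022,.022)]
    h=cv2.convexHull(proj(d,np.array(P),True).astype(np.float32)); k=cv2.moments(h);return np.array([k['m10']/k['m00'],k['m01']/k['m00']])
A=np.arange(-1,-2.1,-.004);C=np.array([cen(q) for q in A])
for w in W:
    e=np.hypot(*(C-w).T);i=e.argmin();print('post az',A[i].round(3),'err px',e[i].round(1))
for r in (.08,):
    A=np.arange(-1.3,-2.25,-.02);q=proj(d,np.array([pv+Rb.apply([r*np.cos(x),r*np.sin(x),-.04]) for x in A]),True)
    v=cv2.remap(g,q[:,0].astype(np.float32)[None],q[:,1].astype(np.float32)[None],cv2.INTER_LINEAR)[0];print(' '.join(f'{-x:.2f}:{y}' for x,y in zip(A,v)))
E
python3 look.py w6 old; python3 look.py w7
```

```text
tool_pos: [0.3929, -0.2488, 0.248]
tool_rot: [2.165, 1.726, 0.511]
contact_force: [0.5, 0.6, -0.4]
[array([327.1, 240.3])]
post az -1.116 err px 3.0
1.30:165 1.32:166 1.34:167 1.36:168 1.38:168 1.40:150 1.42:90 1.44:88 1.46:86 1.48:60 1.50:61 1.52:160 1.54:176 1.56:176 1.58:176 1.60:176 1.62:177 1.64:177 1.66:162 1.68:95 1.70:87 1.72:88 1.74:77 1.76:80 1.78:173 1.80:179 1.82:179 1.84:178 1.86:179 1.88:179 1.90:179 1.92:153 1.94:94 1.96:91 1.98:90 2.00:70 2.02:109 2.04:177 2.06:181 2.08:181 2.10:181 2.12:181 2.14:181 2.16:181 2.18:181 2.20:178 2.22:146 2.24:137
[array([323.2, 234.9])]
post az -1.776 err px 2.7
1.30:107 1.32:108 1.34:111 1.36:127 1.38:147 1.40:129 1.42:87 1.44:87 1.46:88 1.48:73 1.50:70 1.52:161 1.54:175 1.56:175 1.58:175 1.60:170 1.62:117 1.64:89 1.66:57 1.68:97 1.70:111 1.72:107 1.74:117 1.76:146 1.78:166 1.80:129 1.82:107 1.84:108 1.86:106 1.88:74 1.90:59 1.92:98 1.94:91 1.96:91 1.98:92 2.00:88 2.02:107 2.04:162 2.06:173 2.08:180 2.10:180 2.12:180 2.14:180 2.16:181 2.18:181 2.20:169 2.22:134 2.24:139
```

```bash
python3 - <<'E'
from tgt import *
Rb=R.from_euler('z',np.load('bender.npy')[2])*R.from_euler('y',-28,degrees=True)
pv=np.array([.4755,-.1416,.1485])+Rb.apply([.004,.0002,0])
for f,c in (('w6',-1.11),('w7',-1.77)):
    d=load(f);g=cv2.imread(f'pics/{f}.png')
    for r in (.04,.055,.065,.095):
        A=np.arange(c+.45,c-.45,-.001);q=proj(d,np.array([pv+Rb.apply([r*np.cos(x),r*np.sin(x),-.022]) for x in A]),True).astype(np.float32)
        v=cv2.remap(g,q[:,0][None],q[:,1][None],cv2.INTER_LINEAR)[0].astype(float);s=A*r*1e3
        print(f,r,' '.join(f'{x:.2f}:{int(y.mean())}/{int(y[0]-y[2])}' for x,y in zip(A[::25],v[::25])))
E
```

```text
w6 0.04 -0.66:81/5 -0.69:81/4 -0.71:80/5 -0.74:80/5 -0.76:81/6 -0.79:81/5 -0.81:81/5 -0.84:77/4 -0.86:66/5 -0.89:76/7 -0.91:87/8 -0.94:86/7 -0.96:85/8 -0.99:85/8 -1.01:85/8 -1.04:84/8 -1.06:86/9 -1.09:87/9 -1.11:87/9 -1.14:86/9 -1.16:87/10 -1.19:88/9 -1.21:88/9 -1.24:87/8 -1.26:87/7 -1.29:87/9 -1.31:87/9 -1.34:83/7 -1.36:99/8 -1.39:129/8 -1.41:133/8 -1.44:133/7 -1.46:133/7 -1.49:132/8 -1.51:132/8 -1.54:133/7
w6 0.055 -0.66:130/7 -0.69:131/7 -0.71:131/7 -0.74:126/7 -0.76:91/6 -0.79:83/6 -0.81:83/6 -0.84:82/6 -0.86:82/5 -0.89:83/6 -0.91:79/5 -0.94:69/7 -0.96:83/6 -0.99:86/9 -1.01:84/7 -1.04:85/8 -1.06:85/8 -1.09:87/9 -1.11:87/8 -1.14:85/8 -1.16:87/8 -1.19:88/8 -1.21:86/9 -1.24:87/9 -1.26:88/10 -1.29:93/7 -1.31:127/7 -1.34:134/8 -1.36:135/8 -1.39:135/7 -1.41:135/7 -1.44:133/8 -1.46:133/7 -1.49:133/8 -1.51:134/8 -1.54:135/8
w6 0.065 -0.66:131/7 -0.69:131/7 -0.71:131/6 -0.74:133/7 -0.76:123/8 -0.79:87/7 -0.81:84/9 -0.84:72/8 -0.86:54/5 -0.89:53/5 -0.91:59/5 -0.94:67/4 -0.96:63/4 -0.99:83/7 -1.01:86/8 -1.04:84/8 -1.06:85/7 -1.09:87/9 -1.11:86/8 -1.14:85/7 -1.16:87/8 -1.19:86/7 -1.21:86/9 -
[... 1563 characters left out ...]
64:52/5 -1.67:62/6 -1.69:83/8 -1.72:54/6 -1.74:53/4 -1.77:54/6 -1.79:53/5 -1.82:53/5 -1.84:53/5 -1.87:52/5 -1.89:53/5 -1.92:51/5 -1.94:51/5 -1.97:54/6 -1.99:55/4 -2.02:69/3 -2.04:75/3 -2.07:73/3 -2.09:77/3 -2.12:80/2 -2.14:81/2 -2.17:81/4 -2.19:85/6 -2.22:103/8
w7 0.095 -1.32:135/6 -1.34:136/7 -1.37:135/8 -1.39:135/8 -1.42:135/8 -1.44:135/8 -1.47:136/8 -1.49:135/8 -1.52:114/6 -1.54:85/5 -1.57:84/5 -1.59:84/5 -1.62:85/5 -1.64:85/5 -1.67:71/5 -1.69:54/5 -1.72:65/7 -1.74:67/7 -1.77:90/8 -1.79:90/9 -1.82:90/7 -1.84:89/9 -1.87:87/7 -1.89:135/8 -1.92:138/8 -1.94:138/8 -1.97:138/7 -1.99:138/6 -2.02:138/6 -2.04:138/7 -2.07:139/8 -2.09:139/8 -2.12:139/9 -2.14:139/7 -2.17:138/7 -2.19:137/8 -2.22:132/5
```

The bar lies at az -1.777 and the middle slot at about -1.72, so the lever is about 0.057 rad too far. I regrip and bring it back.

```bash
cat > rg.py <<'E'
import sys
from tgt import *
Rb=R.from_euler('z',np.load('bender.npy')[2])*R.from_euler('y',-28,degrees=True)
pv=np.array([.4755,-.1416,.1485])+Rb.apply([.004,.0002,0]); a=float(sys.argv[1])
rel(*pose(pv+Rb.apply([.115*np.cos(a),.115*np.sin(a),0]),np.degrees(a)+180,-.012))
E
sed -i 's/^pv=.*; e=/pv=np.array([.4755,-.1416,.1485])+Rb.apply([.004,.0002,0]); e=/' lv.py
python3 rg.py -1.777; python3 lv.py
```

```text
turn [-0.02 -0.01  0.53] shift [-0.01  0.04  4.49] t 29.1
t29.10 az -1.785 toolaz -1.731 r 0.1149 n 0.1228 F [-0.9 -0.2  0.5] op 0.08547265460549074 0.0
```

```bash
python3 -m jog '[[0,0,0.5,0,0.01,0.89,1],[0,0,0,0,0.01,0.89,1],[0,0,0,0,0.01,0.89,1],[0,0,0,0,0,0.89,1],[0,0,0,0,0,0.89,1]]'>/dev/null
python3 -m jog '[[0,0,0,0,0,0,1],[0,0,0,0,0,0,-1],[0,0,0,0,0,0,-1],[0,0,0,0,0,0,-1],[0,0,0,0,0,0,-1]]' 30 >/dev/null; python3 -m jog '[[0,0,0,0,0,0,-1],[0,0,0,0,0,0,-1]]' >/dev/null; python3 lv.py
for i in 1 2 3 4 5; do python3 -m jog '[[0,0,-0.13,0.001,0.044,0,-1],[0,0,0,0,0,0,-1]]' >/dev/null; python3 lv.py; done
```

```text
t30.60 az -1.763 toolaz -1.773 r 0.1154 n -0.0086 F [-0.1 -1.9 -7.8] op 0.020648938583085176 29.764328598976135
t30.85 az -1.750 toolaz -1.762 r 0.1154 n -0.0086 F [ 0.7 -1.6 -7.6] op 0.021244898788366728 29.718353748321533
t31.10 az -1.738 toolaz -1.751 r 0.1154 n -0.0086 F [ 0.2 -0.1 -6.5] op 0.021106012216342295 29.69688355922699
t31.35 az -1.727 toolaz -1.739 r 0.1154 n -0.0086 F [ 0.2 -0.9 -6.4] op 0.020984918391052956 29.69134122133255
t31.60 az -1.716 toolaz -1.728 r 0.1154 n -0.0086 F [ 0.2 -1.3 -7.2] op 0.021210003518191425 29.68843102455139
t31.85 az -1.704 toolaz -1.717 r 0.1153 n -0.0086 F [ 0.6 -0.2 -6.5] op 0.021239475291883636 29.68604475259781
```

```bash
python3 -m jog '[[0,0,0,0,0,0,1],[0,0,0,0,0,0,1],[0,0,0,0,0,0,1],[0,0,0,0,0,-0.9,1],[0,0,0,0,0,-0.9,1]]'  >/dev/null
python3 -m jog '[[0,0,0,0,0,-0.9,1],[0,0,0,0,0,-0.9,1],[0,0,0,0,0,-0.9,1],[0,0,0,0,0,0,1],[0,0,0,0,0,0,1]]'|sed -n 1,4p
cat >> look.py <<'E'
gg=cv2.imread(f'pics/{f}.png',0).astype(np.float32)
def prof(r,k,A): 
    q=proj(d,np.array([pv+Rb.apply([r*np.cos(x),r*np.sin(x),-k]) for x in A]),True).astype(np.float32); return cv2.remap(gg,q[:,0][None],q[:,1][None],cv2.INTER_LINEAR)[0]
A=np.arange(-1.35,-2.05,-.01)
for r in (.05,.055,.095): print(r,' '.join(f'{-x:.2f}:{int(y)}' for x,y in zip(A,prof(r,.022,A))))
E
python3 look.py w8
```

```text
t: 33.1
tool_pos: [0.3986, -0.2503, 0.2525]
tool_rot: [2.152, 1.74, 0.507]
contact_force: [0.8, 0.1, -0.1]
[array([324. , 234.7])]
post az -1.704 err px 2.8
1.30:105 1.32:105 1.34:105 1.36:106 1.38:106 1.40:97 1.42:85 1.44:88 1.46:87 1.48:66 1.50:69 1.52:170 1.54:130 1.56:109 1.58:66 1.60:69 1.62:106 1.64:109 1.66:129 1.68:168 1.70:143 1.72:106 1.74:109 1.76:103 1.78:109 1.80:100 1.82:60 1.84:116 1.86:175 1.88:178 1.90:179 1.92:154 1.94:91 1.96:91 1.98:92 2.00:91 2.02:108 2.04:177 2.06:180 2.08:181 2.10:180 2.12:180 2.14:180 2.16:181 2.18:181 2.20:172 2.22:139 2.24:138
0.05 1.35:84 1.36:84 1.37:84 1.38:84 1.39:84 1.40:83 1.41:82 1.42:82 1.43:82 1.44:83 1.45:83 1.46:83 1.47:83 1.48:82 1.49:80 1.50:75 1.51:70 1.52:68 1.53:72 1.54:74 1.55:75 1.56:63 1.57:55 1.58:52 1.59:52 1.60:52 1.61:52 1.62:52 1.63:52 1.64:52 1.65:51 1.66:51 1.67:52 1.68:53 1.69:53 1.70:53 1.71:52 1.72:52 1.73:52 1.74:52 1.75:52 1.76:52 1.77:52 1.78:52 1.79:52 1.80:51 1.81:51 1.82:51 1.83:51 1.84:51 1.85:50 1.86:51 1.87:51 1.88:51 1.89:50 1.90:51 1.91:56 1.92:67 1.93:78 1.94:91 1.95:114 1.96:128 1.97:134 1.98:135 1.9
[... 525 characters left out ...]
:88 1.94:105 1.95:123 1.96:132 1.97:135 1.98:136 1.99:136 2.00:136 2.01:137 2.02:137 2.03:137 2.04:137
0.095 1.35:135 1.36:135 1.37:135 1.38:134 1.39:134 1.40:135 1.41:135 1.42:133 1.43:104 1.44:84 1.45:84 1.46:83 1.47:83 1.48:83 1.49:83 1.50:83 1.51:83 1.52:83 1.53:83 1.54:83 1.55:83 1.56:83 1.57:83 1.58:83 1.59:83 1.60:68 1.61:54 1.62:51 1.63:52 1.64:59 1.65:78 1.66:84 1.67:85 1.68:86 1.69:88 1.70:89 1.71:88 1.72:88 1.73:88 1.74:89 1.75:88 1.76:88 1.77:87 1.78:87 1.79:88 1.80:83 1.81:86 1.82:128 1.83:136 1.84:137 1.85:137 1.86:137 1.87:137 1.88:137 1.89:137 1.90:138 1.91:138 1.92:138 1.93:138 1.94:138 1.95:138 1.96:138 1.97:138 1.98:138 1.99:137 2.00:137 2.01:138 2.02:137 2.03:137 2.04:137
```

```bash
python3 rg.py -1.708; python3 -m jog '[[0,0,0,0,0,0.88,1],[0,0,0,0,0,0.88,1],[0,0,0,0,0,0.88,1],[0,0,0,0,0,0.88,1],[0,0,0,0,0,0.88,1]]'>/dev/null
python3 -m jog '[[0,0,0,0,0,0,1],[0,0,0,0,0,0,-1],[0,0,0,0,0,0,-1],[0,0,0,0,0,0,-1],[0,0,0,0,0,0,-1]]' 30 >/dev/null; python3 -m jog '[[0,0,0,0,0,0,-1],[0,0,0,0,0,0,-1]]' >/dev/null; python3 lv.py
for i in 1 2 3 4; do python3 -m jog '[[0,0,0.06,0,-0.02,0,-1],[0,0,0,0,0,0,-1]]' >/dev/null; python3 lv.py; done
```

```text
turn [-0.02 -0.02 -0.12] shift [-0.02  0.06  4.54] t 33.15
t34.65 az -1.706 toolaz -1.717 r 0.1153 n -0.0056 F [-0.8 -1.5 -7.2] op 0.02096990414783182 29.89104688167572
t34.90 az -1.708 toolaz -1.722 r 0.1153 n -0.0056 F [ 1.1  0.7 -5.1] op 0.021186538708303747 29.80850636959076
t35.15 az -1.713 toolaz -1.727 r 0.1153 n -0.0056 F [ 1.4 -0.6 -6.2] op 0.02115748581991579 29.799174964427948
t35.40 az -1.719 toolaz -1.733 r 0.1153 n -0.0056 F [ 1.  -0.5 -6.2] op 0.02124381838704373 29.797101616859436
t35.65 az -1.724 toolaz -1.738 r 0.1153 n -0.0055 F [ 0.5 -0.2 -6.1] op 0.02119485565680077 29.79803055524826
```

```bash
python3 -m jog '[[0,0,0,0,0,0,1],[0,0,0,0,0,0,1],[0,0,0,0,0,0,1],[0,0,0,0,0,-0.9,1],[0,0,0,0,0,-0.9,1]]'  >/dev/null
python3 -m jog '[[0,0,0,0,0,-0.9,1],[0,0,0,0,0,-0.9,1],[0,0,0,0,0,-0.9,1],[0,0,0,0,0,0,1],[0,0,0,0,0,0,1]]'|sed -n 1,2p
python3 look.py w9 | cut -c1-700
```

```text
t: 36.9
tool_pos: [0.3951, -0.2497, 0.2539]
[array([324.2, 233.6])]
post az -1.724 err px 2.7
1.30:105 1.32:107 1.34:121 1.36:140 1.38:137 1.40:124 1.42:90 1.44:87 1.46:87 1.48:76 1.50:77 1.52:157 1.54:174 1.56:171 1.58:113 1.60:66 1.62:68 1.64:106 1.66:108 1.68:107 1.70:112 1.72:109 1.74:106 1.76:109 1.78:107 1.80:108 1.82:100 1.84:59 1.86:118 1.88:177 1.90:178 1.92:153 1.94:91 1.96:92 1.98:92 2.00:83 2.02:105 2.04:176 2.06:180 2.08:180 2.10:180 2.12:180 2.14:180 2.16:180 2.18:180 2.20:171 2.22:134 2.24:138
0.05 1.35:83 1.36:83 1.37:83 1.38:84 1.39:83 1.40:83 1.41:83 1.42:83 1.43:83 1.44:83 1.45:82 1.46:82 1.47:82 1.48:83 1.49:82 1.50:82 1.51:79 1.52:74 1.53:66 1.54:58 1.55:55 1.56:54 1.57:55 1.58:58 1.59:62 1.60:66 1.61:59 1.62:54 1.63:53 1.64:52 1.65:51 1.66:51 1.67:52 1.68:52 1.69:52 1.70:53 1.71:53 1.72:53 1.73:52 1.74:52 1.75:52 1.76:52 1.77:52 1.78:52 1.79:52 1.80:52 1.81:53 1.82:52 1.83:52 1.84:51 1.85:51 1.86:51 1.87:51 1.88:51 1.89:51 1.90:51 1.91:51 1.92:52 1.93:54 1.94:70 1.95:80 1.96:82 1.97:86 1.98:94 1.99:114 2.00:127 2.01:135 2.02:136 2.03:137 2.04:137
0.055 1.35:84 1
[... 458 characters left out ...]
3:81 1.94:87 1.95:105 1.96:123 1.97:131 1.98:134 1.99:136 2.00:136 2.01:136 2.02:136 2.03:136 2.04:137
0.095 1.35:135 1.36:135 1.37:135 1.38:135 1.39:135 1.40:135 1.41:135 1.42:135 1.43:135 1.44:133 1.45:104 1.46:96 1.47:89 1.48:84 1.49:83 1.50:83 1.51:83 1.52:83 1.53:83 1.54:83 1.55:83 1.56:83 1.57:83 1.58:84 1.59:84 1.60:84 1.61:83 1.62:69 1.63:53 1.64:52 1.65:54 1.66:54 1.67:52 1.68:52 1.69:56 1.70:81 1.71:89 1.72:88 1.73:88 1.74:88 1.75:89 1.76:88 1.77:88 1.78:88 1.79:88 1.80:88 1.81:88 1.82:86 1.83:94 1.84:125 1.85:137 1.86:137 1.87:137 1.88:138 1.89:137 1.90:137 1.91:138 1.92:138 1.93:138 1.94:138 1.95:137 1.96:138 1.97:138 1.98:137 1.99:137 2.00:137 2.01:137 2.02:137 2.03:137 2.04:138
```

```bash
cat > pz.py <<'E'
from tgt import *
Rb=R.from_euler('z',np.load('bender.npy')[2])*R.from_euler('y',-28,degrees=True)
pv=np.array([.4755,-.1416,.1485])+Rb.apply([.004,.0002,0])
d=grab('wrist','px');g=cv2.imread('pics/px.png',0).astype(np.float32)
def edge(r,k):
    A=np.arange(-1.3,-2.1,-.002);q=proj(d,np.array([pv+Rb.apply([r*np.cos(x),r*np.sin(x),-k]) for x in A]),True).astype(np.float32)
    return A,cv2.remap(g,q[:,0][None],q[:,1][None],cv2.INTER_LINEAR)[0],q
for r in (.05,.055,.06):
    A,v,q=edge(r,.022); i=np.nonzero(v<60)[0]; print(r,[(A[a[0]].round(3),A[a[-1]].round(3)) for a in np.split(i,np.nonzero(np.diff(i)>3)[0]+1) if len(a)>15], 'px',q[len(q)//2].round(0))
E
python3 rg.py -1.724; python3 pz.py
python3 -m jog '[[0,0,0,0,0,0.88,1],[0,0,0,0,0,0.88,1],[0,0,0,0,0,0.88,1],[0,0,0,0,0,0.88,1],[0,0,0,0,0,0.88,1]]'>/dev/null
python3 -m jog '[[0,0,0,0,0,0,-0.2],[0,0,0,0,0,0,-0.2],[0,0,0,0,0,0,-0.2]]' >/dev/null; python3 lv.py; python3 pz.py
```

```text
turn [-0.02 -0.02 -0.17] shift [-0.02  0.08  4.64] t 36.95
0.05 [(np.float64(-1.6), np.float64(-1.93))] px [325. 147.]
0.055 [(np.float64(-1.556), np.float64(-1.91))] px [325. 153.]
0.06 [(np.float64(-1.564), np.float64(-1.9))] px [326. 160.]
t38.00 az -1.725 toolaz -1.738 r 0.1154 n -0.0023 F [-0.5 -0.6 -0.4] op 0.03466463552671268 0.0
0.05 [] px [323. 157.]
0.055 [] px [324. 168.]
0.06 [(np.float64(-1.55), np.float64(-1.584))] px [324. 180.]
```

```bash
python3 - <<'E'
exec(open('pz.py').read().split("d=grab")[0])
d=load('px');g=cv2.imread('pics/px.png',0).astype(np.float32)
for r in (.045,.055,.065,.09):
    A=np.arange(-1.3,-2.15,-.02);q=proj(d,np.array([pv+Rb.apply([r*np.cos(x),r*np.sin(x),-.022]) for x in A]),True).astype(np.float32)
    print(r,cv2.remap(g,q[:,0][None],q[:,1][None],cv2.INTER_LINEAR)[0].astype(int).tolist())
E
python3 -m jog '[[0,0,0,0,-0.18,0,-0.2],[0,0,0,0,0,0,-0.2]]' >/dev/null; python3 lv.py
for i in 1 2 3 4 5 6 7 8; do python3 -m jog '[[0,0,0.08,0,-0.03,0,-0.2],[0,0,0,0,0,0,-0.2]]' >/dev/null; python3 lv.py; done
```

```text
0.045 [96, 96, 97, 97, 98, 98, 98, 97, 97, 97, 96, 64, 59, 63, 66, 63, 63, 63, 63, 63, 65, 63, 64, 64, 62, 64, 63, 63, 63, 62, 62, 63, 60, 84, 152, 154, 154, 154, 154, 155, 155, 155, 154]
0.055 [98, 97, 97, 98, 98, 98, 98, 98, 98, 97, 97, 97, 94, 60, 61, 66, 64, 62, 63, 63, 64, 65, 63, 62, 63, 63, 63, 69, 74, 101, 95, 124, 155, 154, 155, 155, 156, 156, 155, 154, 155, 155, 153]
0.065 [110, 105, 103, 102, 102, 95, 77, 67, 63, 61, 63, 117, 123, 123, 83, 61, 65, 63, 62, 62, 63, 64, 77, 102, 103, 102, 101, 101, 102, 95, 164, 159, 108, 107, 91, 122, 157, 159, 174, 174, 172, 177, 168]
0.09 [96, 98, 98, 97, 97, 96, 96, 97, 97, 97, 97, 97, 98, 98, 98, 98, 69, 62, 63, 61, 71, 91, 91, 73, 61, 60, 62, 73, 98, 98, 98, 98, 98, 154, 144, 156, 156, 156, 157, 157, 156, 156, 155]
t38.30 az -1.782 toolaz -1.739 r 0.1152 n -0.0031 F [0.  0.3 0.3] op 0.0340217209937193 0.0
t38.55 az -1.786 toolaz -1.745 r 0.1152 n -0.0032 F [-0.9  0.3  0.1] op 0.03407936300263476 0.1921773562207818
t38.80 az -1.795 toolaz -1.752 r 0.1152 n -0.0034 F [ 0.3  0.4 -0.7] op 0.03426875669620402 0.29895152896642685
t39.05 az -1.804 toolaz -1.759 r 0.1152 n -0.0034 F [-0.1  0.2 -0.7] op 0.033985332669449135 0.26524459943175316
t39.30 az -1.812 toolaz -1.766 r 0.1153 n -0.0034 F [-0.4  1.6  0.5] op 0.03393298485264122 0.203070268034935
t39.55 az -1.820 toolaz -1.773 r 0.1153 n -0.0034 F [ 1.2  0.3 -0.6] op 0.03398628221839866 0.1583460671827197
t39.80 az -1.828 toolaz -1.780 r 0.1153 n -0.0034 F [-0.1  0.2 -0. ] op 0.03425141228871433 0.1450571184977889
t40.05 az -1.835 toolaz -1.787 r 0.1154 n -0.0034 F [-0.3  0.1  0.3] op 0.03424311634226182 0.14830798376351595
t40.30 az -1.843 toolaz -1.794 r 0.1154 n -0.0034 F [ 0.4  0.1 -0. ] op 0.03437664310473217 0.1526126079261303
```

```bash
cat > pz.py <<'E'
from tgt import *
Rb=R.from_euler('z',np.load('bender.npy')[2])*R.from_euler('y',-28,degrees=True)
pv=np.array([.4755,-.1416,.1485])+Rb.apply([.004,.0002,0])
d=grab('wrist','px');g=cv2.imread('pics/px.png',0).astype(np.float32);o=[]
for r in (.09,.095):
    A=np.arange(-1.3,-2.15,-.002);q=proj(d,np.array([pv+Rb.apply([r*np.cos(x),r*np.sin(x),-.022]) for x in A]),True).astype(np.float32)
    v=cv2.remap(g,q[:,0][None],q[:,1][None],cv2.INTER_LINEAR)[0]
    i=np.nonzero(v<80)[0]; o.append((A[i[0]].round(3),A[i[-1]].round(3),((A[i[0]]+A[i[-1]])/2).round(3)))
print('bar',o)
E
python3 pz.py
for i in 1 2 3 4; do python3 -m jog '[[0,0,-0.08,0,0.03,0,-0.2],[0,0,-0.08,0,0.03,0,-0.2]]' >/dev/null; done; python3 lv.py; python3 pz.py
python3 -m jog '[[0,0,-0.05,0,0.15,0,-0.2],[0,0,0,0,0.1,0,-0.2],[0,0,0,0,0,0,-0.2]]' >/dev/null; python3 lv.py;python3 pz.py
```

```text
bar [(np.float64(-1.684), np.float64(-1.906), np.float64(-1.795)), (np.float64(-1.69), np.float64(-1.9), np.float64(-1.795))]
t41.35 az -1.779 toolaz -1.738 r 0.1151 n -0.0034 F [-0.1 -1.1  0.2] op 0.03408172634483035 0.0
bar [(np.float64(-1.684), np.float64(-1.908), np.float64(-1.796)), (np.float64(-1.692), np.float64(-1.9), np.float64(-1.796))]
t41.77 az -1.712 toolaz -1.734 r 0.1151 n -0.0034 F [-0.4  0.6 -0.3] op 0.03413471443735921 0.0375226023606956
bar [(np.float64(-1.66), np.float64(-1.884), np.float64(-1.772)), (np.float64(-1.666), np.float64(-1.872), np.float64(-1.769))]
```

```bash
for i in 1 2 3 4 5 6 7 8 9 10 11 12; do python3 -m jog '[[0,0,-0.09,0,0.03,0,-0.2]]' >/dev/null; python3 lv.py|cut -c1-30; python3 pz.py; done; grep -c . lv.py
```

```text
t41.95 az -1.709 toolaz -1.726
bar [(np.float64(-1.658), np.float64(-1.88), np.float64(-1.769)), (np.float64(-1.662), np.float64(-1.868), np.float64(-1.765))]
t42.12 az -1.701 toolaz -1.718
bar [(np.float64(-1.65), np.float64(-1.872), np.float64(-1.761)), (np.float64(-1.654), np.float64(-1.862), np.float64(-1.758))]
t42.30 az -1.692 toolaz -1.710
bar [(np.float64(-1.642), np.float64(-1.864), np.float64(-1.753)), (np.float64(-1.644), np.float64(-1.852), np.float64(-1.748))]
t42.48 az -1.684 toolaz -1.702
bar [(np.float64(-1.634), np.float64(-1.856), np.float64(-1.745)), (np.float64(-1.636), np.float64(-1.844), np.float64(-1.74))]
t42.65 az -1.676 toolaz -1.694
bar [(np.float64(-1.624), np.float64(-1.848), np.float64(-1.736)), (np.float64(-1.628), np.float64(-1.836), np.float64(-1.732))]
t42.83 az -1.668 toolaz -1.686
bar [(np.float64(-1.616), np.float64(-1.84), np.float64(-1.728)), (np.float64(-1.62), np.float64(-1.828), np.float64(-1.724))]
t43.00 az -1.660 toolaz -1.679
bar [(np.float64(-1.608), np.float64(-1.83), np.float64(-1.719)), (np.float64(-1.612), np.float64(-1.82), np.float64(-1.716))]
t43.17 az -1.652 toolaz -1.671
bar [(np.float64(-1.6), np.float64(-1.822), np.float64(-1.711)), (np.float64(-1.604), np.float64(-1.812), np.float64(-1.708))]
t43.35 az -1.644 toolaz -1.663
bar [(np.float64(-1.592), np.float64(-1.816), np.float64(-1.704)), (np.float64(-1.596), np.float64(-1.804), np.float64(-1.7))]
t43.52 az -1.636 toolaz -1.655
bar [(np.float64(-1.584), np.float64(-1.808), np.float64(-1.696)), (np.float64(-1.588), np.float64(-1.798), np.float64(-1.693))]
t43.70 az -1.628 toolaz -1.647
bar [(np.float64(-1.576), np.float64(-1.8), np.float64(-1.688)), (np.float64(-1.58), np.float64(-1.79), np.float64(-1.685))]
t43.88 az -1.620 toolaz -1.639
bar [(np.float64(-1.568), np.float64(-1.792), np.float64(-1.68)), (np.float64(-1.572), np.float64(-1.782), np.float64(-1.677))]
6
```

```bash
python3 -m jog '[[0,0,0.9,0.01,-0.35,0,-0.2],[0,0,0.5,0.01,-0.18,0,-0.2],[0,0,0.5,0.01,-0.13,0,-0.2],[0,0,0,0,0,0,-0.2]]' >/dev/null;  python3 lv.py|cut -c1-45; python3 pz.py
for i in 1 2 3 4 5 6 7 8 9 10; do python3 -m jog '[[0,0,0.09,0,-0.03,0,-0.2]]' >/dev/null; python3 lv.py|cut -c1-20,45-80; python3 pz.py|cut -c1-80; done
```

```text
t44.42 az -1.791 toolaz -1.805 r 0.1150 n -0.
bar [(np.float64(-1.632), np.float64(-1.856), np.float64(-1.744)), (np.float64(-1.638), np.float64(-1.85), np.float64(-1.744))]
t44.60 az -1.796 too.0031 F [-0.1  1.3  0.8] op 0.034169
bar [(np.float64(-1.636), np.float64(-1.858), np.float64(-1.747)), (np.float64(-
t44.77 az -1.805 too.0032 F [-0.6  0.4  0.4] op 0.034402
bar [(np.float64(-1.644), np.float64(-1.868), np.float64(-1.756)), (np.float64(-
t44.95 az -1.814 too.0032 F [ 0.1  1.1 -0.6] op 0.034069
bar [(np.float64(-1.654), np.float64(-1.876), np.float64(-1.765)), (np.float64(-
t45.12 az -1.824 too.0033 F [ 0.1  0.6 -1.2] op 0.034127
bar [(np.float64(-1.664), np.float64(-1.886), np.float64(-1.775)), (np.float64(-
t45.30 az -1.832 too.0034 F [0.5 1.2 0. ] op 0.034158490
bar [(np.float64(-1.672), np.float64(-1.894), np.float64(-1.783)), (np.float64(-
t45.48 az -1.841 too.0034 F [-0.7  0.4 -0.3] op 0.034054
bar [(np.float64(-1.68), np.float64(-1.902), np.float64(-1.791)), (np.float64(-1
t45.65 az -1.848 too.0034 F [ 0.6  1.1 -0.3] op 0.033977
bar [(np.float64(-1.688), np.float64(-1.91), np.float64(-1.799)), (np.float64(-1
t45.83 az -1.856 too.0034 F [-0.3  1.5 -0.4] op 0.034272
bar [(np.float64(-1.696), np.float64(-1.918), np.float64(-1.807)), (np.float64(-
t46.00 az -1.864 too.0034 F [-1.   1.   0.3] op 0.034024
bar [(np.float64(-1.706), np.float64(-1.926), np.float64(-1.816)), (np.float64(-
t46.17 az -1.872 too.0034 F [0.  1.  0.8] op 0.033880409
bar [(np.float64(-1.714), np.float64(-1.934), np.float64(-1.824)), (np.float64(-
```

```bash
for i in 1 2 3 4 5 6 7 8 9; do python3 -m jog '[[0,0,0.11,0,-0.036,0,-0.2]]' >/dev/null; python3 lv.py|cut -c1-20,45-80; python3 pz.py|cut -c1-75; done
```

```text
t46.35 az -1.881 too.0034 F [ 0.1  0.9 -0.2] op 0.034184
bar [(np.float64(-1.724), np.float64(-1.942), np.float64(-1.833)), (np.floa
t46.52 az -1.890 too.0034 F [-0.4  1.4  1.7] op 0.033858
bar [(np.float64(-1.734), np.float64(-1.952), np.float64(-1.843)), (np.floa
t46.70 az -1.900 too.0034 F [0.2 0.5 0.7] op 0.034478180
bar [(np.float64(-1.742), np.float64(-1.962), np.float64(-1.852)), (np.floa
t46.88 az -1.909 too.0034 F [-0.7  0.5  0.4] op 0.033981
bar [(np.float64(-1.752), np.float64(-1.972), np.float64(-1.862)), (np.floa
t47.05 az -1.919 too.0034 F [0.3 0.9 0.3] op 0.034341888
bar [(np.float64(-1.762), np.float64(-1.98), np.float64(-1.871)), (np.float
t47.23 az -1.928 too.0034 F [ 0.1  0.6 -0.2] op 0.033604
bar [(np.float64(-1.768), np.float64(-1.99), np.float64(-1.879)), (np.float
t47.40 az -1.937 too.0034 F [-0.1  0.9 -0.1] op 0.034084
bar [(np.float64(-1.778), np.float64(-2.0), np.float64(-1.889)), (np.float6
t47.58 az -1.947 too.0034 F [-0.3  0.8  0. ] op 0.034127
bar [(np.float64(-1.786), np.float64(-2.01), np.float64(-1.898)), (np.float
t47.75 az -1.956 too.0034 F [ 0.   1.2 -0.3] op 0.034268
bar [(np.float64(-1.796), np.float64(-2.018), np.float64(-1.907)), (np.floa
```

```bash
python3 - <<'E'
exec(open('pz.py').read().split("d=grab")[0])
for f in ('w6','w7','w8','w9'):
    d=load(f);g=cv2.imread(f'pics/{f}.png');h=cv2.cvtColor(g,cv2.COLOR_BGR2HSV)
    m=((h[...,0]>15)&(h[...,0]<35)&(h[...,1]>120)&(h[...,2]>90)).astype(np.uint8)
    c0=proj(d,pv+Rb.apply([0,-.08,-.02]),True)[0]
    n,l,st,c=cv2.connectedComponentsWithStats(m)
    for i in range(1,n):
        if 15<st[i,4]<900 and np.hypot(*(c[i]-c0))<130:
            for k in (.018,.01):
                o,r=ray(d,*c[i],True);nn=Rb.apply([0,0,1]);s=((pv-k*nn-o)@nn)/(r@nn);e=Rb.inv().apply(o+s*r-pv)
                print(f,st[i,4],c[i].round(0),k,'az',np.arctan2(e[1],e[0]).round(3),'r',np.hypot(e[0],e[1]).round(4))
E
```

```text
w6 184 [329. 187.] 0.018 az -1.113 r 0.0775
w6 184 [329. 187.] 0.01 az -1.116 r 0.0763
w7 178 [324. 183.] 0.018 az -1.782 r 0.0777
w7 178 [324. 183.] 0.01 az -1.783 r 0.0766
w8 183 [323. 183.] 0.018 az -1.711 r 0.0778
w8 183 [323. 183.] 0.01 az -1.711 r 0.0767
w9 180 [323. 182.] 0.018 az -1.729 r 0.0778
w9 180 [323. 182.] 0.01 az -1.729 r 0.0767
```

```bash
python3 -m jog '[[0,0,-0.8,0.01,0.26,0,-0.2],[0,0,-0.8,0.01,0.26,0,-0.2],[0,0,-0.8,0.01,0.26,0,-0.2],[0,0,-0.5,0.01,0.2,0,-0.2],[0,0,0,0,0,0,-0.2]]'>/dev/null; python3 lv.py; python3 pz.py; python3 - <<'E'
# slot edges in the latest in-place picture, and bar by both radii
exec(open('pz.py').read().split("d=grab")[0])
d=load('px');g=cv2.imread('pics/px.png',0).astype(np.float32)
for r in (.0775,.074,.081):
    A=np.arange(-1.3,-2.25,-.02);q=proj(d,np.array([pv+Rb.apply([r*np.cos(x),r*np.sin(x),-.04]) for x in A]),True).astype(np.float32)
    print(r,' '.join(f'{-x:.2f}:{int(y)}' for x,y in zip(A,cv2.remap(g,q[:,0][None],q[:,1][None],cv2.INTER_LINEAR)[0])))
E
```

```text
t48.42 az -1.698 toolaz -1.718 r 0.1147 n -0.0034 F [ 0.3  0.8 -0.1] op 0.03413975214421151 0.0
bar [(np.float64(-1.644), np.float64(-1.868), np.float64(-1.756)), (np.float64(-1.65), np.float64(-1.856), np.float64(-1.753))]
0.0775 1.30:125 1.32:125 1.34:124 1.36:123 1.38:122 1.40:122 1.42:66 1.44:61 1.46:61 1.48:60 1.50:63 1.52:125 1.54:127 1.56:126 1.58:126 1.60:126 1.62:93 1.64:61 1.66:64 1.68:75 1.70:101 1.72:109 1.74:137 1.76:172 1.78:161 1.80:122 1.82:102 1.84:102 1.86:100 1.88:101 1.90:96 1.92:118 1.94:62 1.96:62 1.98:61 2.00:62 2.02:85 2.04:125 2.06:126 2.08:127 2.10:155 2.12:200 2.14:204 2.16:204 2.18:204 2.20:204 2.22:171 2.24:156
0.074 1.30:123 1.32:122 1.34:122 1.36:122 1.38:122 1.40:122 1.42:117 1.44:62 1.46:62 1.48:60 1.50:70 1.52:126 1.54:126 1.56:126 1.58:126 1.60:125 1.62:67 1.64:63 1.66:63 1.68:61 1.70:62 1.72:61 1.74:64 1.76:68 1.78:65 1.80:72 1.82:102 1.84:101 1.86:100 1.88:101 1.90:95 1.92:174 1.94:76 1.96:63 1.98:61 2.00:62 2.02:127 2.04:202 2.06:203 2.08:203 2.10:203 2.12:203 2.14:203 2.16:203 2.18:203 2.20:203 2.22:192 2.24:156
0.081 1.30:120 1.32:119 1.34:120 1.36:120 1.38:121 1.40:87 1.42:58 1.44:60 1.46:61 1.48:60 1.50:60 1.52:123 1.54:126 1.56:126 1.58:126 1.60:126 1.62:112 1.64:59 1.66:85 1.68:119 1.70:124 1.72:123 1.74:115 1.76:111 1.78:116 1.80:121 1.82:193 1.84:191 1.86:120 1.88:99 1.90:102 1.92:115 1.94:62 1.96:62 1.98:61 2.00:62 2.02:74 2.04:125 2.06:126 2.08:126 2.10:126 2.12:126 2.14:163 2.16:204 2.18:204 2.20:203 2.22:158 2.24:156
```

```bash
for i in 1 2 3 4; do python3 -m jog '[[0,0,-0.08,0,0.034,0,-0.2],[0,0,0,0,0,0,-0.2]]' >/dev/null; python3 lv.py|cut -c1-20,50-110; python3 pz.py; done
```

```text
t48.73 az -1.694 too F [-0.5 -1.7 -0.3] op 0.03381305927311747 0.5370516143739223
bar [(np.float64(-1.642), np.float64(-1.866), np.float64(-1.754)), (np.float64(-1.646), np.float64(-1.854), np.float64(-1.75))]
t49.02 az -1.683 too F [ 0.9 -0.9  1. ] op 0.03404672887378029 0.579025112092495
bar [(np.float64(-1.632), np.float64(-1.856), np.float64(-1.744)), (np.float64(-1.636), np.float64(-1.844), np.float64(-1.74))]
t49.33 az -1.673 too F [-0.2 -0.5 -0.6] op 0.03424473936362184 0.4824259132146835
bar [(np.float64(-1.62), np.float64(-1.844), np.float64(-1.732)), (np.float64(-1.626), np.float64(-1.832), np.float64(-1.729))]
t49.62 az -1.663 too F [ 1.  -0.9  1.3] op 0.034041006329907995 0.486140158027410
bar [(np.float64(-1.61), np.float64(-1.836), np.float64(-1.723)), (np.float64(-1.616), np.float64(-1.822), np.float64(-1.719))]
```

```bash
python3 -m jog '[[0,0,0,0,-0.12,0,-0.2],[0,0,0,0,0,0,1],[0,0,0,0,0,0,1],[0,0,0,0,0,0,1]]'  >/dev/null; python3 pz.py
python3 -m jog '[[0,0,0,0,0,-0.9,1],[0,0,0,0,0,-0.9,1],[0,0,0,0,0,-0.9,1],[0,0,0,0,0,-0.9,1],[0,0,0,0,0,-0.9,1]]'|sed -n 1,2p
python3 -m jog '[[0,0,0,0,0,-0.5,1],[0,0,0,0,0,0,1],[0,0,0,0,0,0,1]]'|sed -n 1,2p
python3 look.py w10|head -3
python3 - <<'E'
exec(open('pz.py').read().split("d=grab")[0])
# crank check: predicted hub/grip in top image, brown grip blob
d=grab('top','top1');sc=grab('scene','scene1')
sh=np.array([.5331,-.0332,.1681])
for nm,D,im in (('top',d,'top1'),('scene',sc,'scene1')):
    for az in (37,41,45):
        e=Rb.apply([.086*np.cos(np.radians(az)),.086*np.sin(np.radians(az)),.039]);print(nm,az,'grip mid px',proj(D,sh+e).round(1))
    h=cv2.cvtColor(cv2.imread(f'pics/{im}.png'),cv2.COLOR_BGR2HSV);c=proj(D,sh+e)[0].astype(int)
    y0,x0=c[1]-20,c[0]-20;p=h[y0:y0+40,x0:x0+40];m=((p[...,0]<14)&(p[...,1]>130)).astype(np.uint8);n,l,st,cc=cv2.connectedComponentsWithStats(m)
    print([(st[i,4],(cc[i]+[x0,y0]).round(1)) for i in range(1,n) if st[i,4]>10])
    for uv in [(cc[i]+[x0,y0]) for i in range(1,n) if st[i,4]>30]:
        o,r=ray(D,*uv);nn=Rb.apply([0,0,1])
        for nh in (.036,.039,.042):
            s=((sh+nh*nn-o)@nn)/(r@nn);q=Rb.inv().apply(o+s*r-sh);print(nh,'r',np.hypot(q[0],q[1]).round(4),'az',np.degrees(np.arctan2(q[1],q[0])).round(1))
E
```

```text
bar [(np.float64(-1.61), np.float64(-1.834), np.float64(-1.722)), (np.float64(-1.616), np.float64(-1.824), np.float64(-1.72))]
t: 50.85
tool_pos: [0.3971, -0.2505, 0.2608]
t: 51.22
tool_pos: [0.3904, -0.2498, 0.2718]
[array([319.8, 227.7])]
post az -1.72 err px 2.6
1.30:156 1.32:151 1.34:162 1.36:164 1.38:166 1.40:132 1.42:89 1.44:86 1.46:86 1.48:63 1.50:67 1.52:165 1.54:141 1.56:110 1.58:101 1.60:55 1.62:79 1.64:107 1.66:107 1.68:106 1.70:107 1.72:105 1.74:106 1.76:107 1.78:106 1.80:106 1.82:94 1.84:73 1.86:143 1.88:175 1.90:175 1.92:147 1.94:93 1.96:91 1.98:89 2.00:77 2.02:106 2.04:175 2.06:178 2.08:178 2.10:178 2.12:178 2.14:178 2.16:178 2.18:178 2.20:169 2.22:135 2.24:137
top 37 grip mid px [[321.8 232.6]]
top 41 grip mid px [[320.2 233.8]]
top 45 grip mid px [[318.6 235. ]]
[(np.int32(38), array([318.6, 234.9]))]
0.036 r 0.0858 az 45.3
0.039 r 0.0865 az 44.8
0.042 r 0.0872 az 44.3
scene 37 grip mid px [[316.4 207.1]]
scene 41 grip mid px [[318.6 207.3]]
scene 45 grip mid px [[320.7 207.5]]
[(np.int32(442), array([324. , 197.7]))]
0.036 r 2.4737 az -171.2
0.039 r 2.1943 az -171.4
0.042 r 1.9148 az -171.6
```

```bash
python3 -c "
from station import finish_job
print(finish_job())"
```

```text
the job is handed in; nothing more can be done
None
```

I handed the job in at about 51 s. The crank sits home on the shaft's shoulder with its grip outward (a press on the hub top confirmed it), and the lever lies over the middle notch to about 0.01 rad by camera; I never felt the plunger click there, so that position rests on the pictures alone.

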